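Find the warped gift-box lid by rocking and set it in the returns tray

TASK

One of the three wooden gift-box lids on the marble slab is warped: press down near the end of the lids, one after the other, until you see which one rocks, and make it rock before you pick it up. Then set that lid down level and right way up in the wooden returns tray, lengthwise across its two battens, without dropping it, and leave the two sound lids lying on the slab where they are and the things round about undisturbed.

Things in the scene. Friction and masses are not known exactly. Their poses are not given: they have to be found in the camera images.
- slab: fixed marble slab, 160 (its x) x 350 mm (y), top 20 mm above its origin (centre of underside, on the table); the lids lie in a row along its y, 115 mm apart. Exactly one lid is warped: it lies level on a 16 mm wide band across its middle, both ends 5 mm clear; under 1 N on the plate near either x end rocks it about 0.09 rad till the end meets the slab; it falls back. Sound lids stay level
- lid_a: wooden box lid, 120 mm (its x) by 80 mm (y); looks like the other two from above; the name does not tell which is warped (see slab). Plate top 13 mm above its lowest face. Bar handle on top along x, 60 mm long, 18 mm wide, 19 to 39 mm above the lowest face on a narrower stem: grip it with the fingers closing along y. Origin: centre of the lowest face, z up; 0.13 to 0.25 kg
- lid_b: wooden box lid, 120 mm (its x) by 80 mm (y); looks like the other two from above; the name does not tell which is warped (see slab). Plate top 13 mm above its lowest face. Bar handle on top along x, 60 mm long, 18 mm wide, 19 to 39 mm above the lowest face on a narrower stem: grip it with the fingers closing along y. Origin: centre of the lowest face, z up; 0.13 to 0.25 kg
- lid_c: wooden box lid, 120 mm (its x) by 80 mm (y); looks like the other two from above; the name does not tell which is warped (see slab). Plate top 13 mm above its lowest face. Bar handle on top along x, 60 mm long, 18 mm wide, 19 to 39 mm above the lowest face on a narrower stem: grip it with the fingers closing along y. Origin: centre of the lowest face, z up; 0.13 to 0.25 kg
- tray: fixed shallow wooden tray right of the slab, 162 (its x) x 122 mm (y) outside, walls 6 thick and 20 high. Two battens along y on its floor, 12 wide, centred at x = -48 and +48, tops 14 mm above the origin (centre of underside, z up). A lid lies in it with its x along the tray's x, an end on each batten; the warped one's middle then hangs 5 mm below the batten tops
- tape_roll_1: bystander: roll of paper tape lying flat, 66 mm across, 24 mm high; origin at the centre of its underside
- marker_1: bystander: fat marker pen lying on its side, 125 mm long (its y), 17 mm thick; origin at the centre of its underside
- jar_f0: bystander: preserve jar, 60 mm across, 92 mm high; origin at the centre of its underside
- jar_f3: bystander: tall pickle jar, 68 mm across, 122 mm high; origin at the centre of its underside

How it is judged:
By the outcome, as a careful person would: the job done as asked, in the order asked, and still so for the second after the job is handed in, with the robot touching nothing.
It also fails if it takes over 64 s, if anything falls off the work surface, if the arm or the gripper's body presses on something with over 40 N, if the wrist force passes 120 N, or if a joint passes its speed limit or range.

ROBOT

A 6-joint arm with a two-finger parallel gripper is mounted at the origin on a cart in front of the work surface, level with it; the furniture and walls round the work are solid. World frame = base frame: x ahead of the robot, y to its left, z up, the work surface at z = 0. Lengths are in m, angles in rad, forces in N, time in s.
With the tool pointing down it reaches from about 0.275 to 0.75 m from the base axis. Payload 10.2 kg.
Tool frame: the origin (TCP) lies at the very end of the fingers, on their centre line; the grasp point (between the pads) lies 19 mm behind it (bot.grasp_offset is the distance from the TCP to the grasp point, in m); z points along the fingers, y is the direction in which the jaws open and shut (so a half turn about z gives the same grasp; the last joint's range is limited). The gripper opens to 85 mm and grips with 20 to 120 N. Pads are 22 mm wide; open, the fingers measure 114 mm over their backs; the gripper's body (76 mm by 85 mm) begins 54 mm behind the grasp point. The pads swing forward as they close: fully open they stand 13 mm farther back than shut.
Start: joints at [0.91, 0.313, 1.498, -0, 1.331, -0.223], TCP at [0.223, 0.475, 0.193] pointing down, gripper open.
Joint ranges: [-2.94, 2.94], [-0.97, 2.17], [0.19, 2.56], [-1.23, 4.37], [0.02, 3.11], [-2.88, 2.88]. Speed limits (rad/s): [2.39, 2.39, 3.01, 3.14, 3.14, 3.14].

INTERFACE

Orientations are given as a rotation vector (axis times angle).
In Python, from bench import bot, eyes, order gives the robot as it stands.
- The arm moves only by the tool carry_out, never from a script. Its argument "series" is a list of rows, each a list of 3 entries, a list of its own where there are three numbers: the finger opening in mm, from 0 to 85.4, then the shift along the tool's x, y, z in mm, then the turn about the tool's z in degrees. In form: [[gripper, [tx, ty, tz], twist], ...]. A call has 1 to 12 rows; each row is the pose to reach, as a shift and turn from the pose commanded when the call began, along the tool's axes at that moment; what a row does not reach only later rows make up. A row lasts 1/12 s, in which the tool goes at most 41.7 mm and 7.16 degrees, less where a joint would pass 70% of its speed; a pose out of reach is approached as far as the arm can. A call with a gripper value outside its range is refused whole. The fingers move at their own pace and stop on an object; the grip force is fixed at half the most. Time passes only in rows, so rows that repeat a pose let the fingers close. It gives the time, the measured TCP pose, the force and the opening at its end, in the units of the state.
- bot.get_state(): the state, without advancing time (a new reading comes with each control period).
- eyes.snapshot(name): name is "scene" or "top" or "wrist"; returns the picture (400x640x3 uint8, red, green, blue); there is no depth.
- eyes.camera_model(name): a dict with "fx", "fy", "cx", "cy" (pixels), "cam_to_world" (4x4, takes a point from camera to world coordinates); the wrist camera has in their place "hand_eye" (4x4, takes a point from camera to tool coordinates, whose origin is the TCP and whose axes are the flange's). Camera axes: x right, y down, z forward; pixel columns grow to the right and rows downward; lengths in m; the calibration is good to about 2 mm. A picture is of the moment at which its call begins: read the wrist's pose just before it. camera_model takes no time and is no camera call.
- order.finish_job(): hands the job in, once; it reports no verdict.
Trained networks look in the newest picture that a camera, given by its name, has taken for a name from the list of things; names that differ only in an ending like _2 or _b are one class to them, and where a whole thing is asked for, a point or a joint stands for the part that bears it (a point fixed in the world has none). Each returns a list of dicts, best first, with "conf" (0 to 1); they miss things now and then, are a little off and sometimes report something else, mostly with a low value. They report only what shows in the picture. A call takes as long as a camera call.
- eyes.search_frame(thing, camera): "bbox" ([left, top, right, bottom] in pixels, round what is visible of it).
The state is a dict: "t": time; "joint_pos": joint angles; "joint_velocities": joint speeds; "joint_efforts": joint torques, N m; "tcp_pos": TCP position; "orientation": TCP orientation; "wrist_force": force on the tool from outside, world axes, zero at the start; "wrist_torque": the same for the moment, N m; "gripper_width": finger opening in m.
Only numpy, scipy, OpenCV 4.12 (cv2) and the standard library are available. Lean on these libraries where they do the work, as an engineer would, in place of code of your own. Each camera call takes 0.05 s, during which the arm holds its last target.

## Working session

There is one attempt and no reset: what is moved stays moved. The work goes in short steps, Python scripts to look and compute and a tool call to move; the robot and the scene stay as the last step left them, time stands still between calls to the robot, and variables do not carry over. Pictures are saved under pics/ and viewed, and the job is handed in when it is done.

Besides the shell and the picture viewer there is one more tool, called after ">>>" by a JSON object that holds its "api" and its "payload", one argument or row to a line. carry_out: Moves the arm, as the interface text tells. Its arguments: {"type":"object","properties":{"series":{"type":"array"}},"required":["series"]}

```bash
mkdir -p pics; ls; python3 - <<'E'
from bench import bot,eyes,order
import cv2
for n in("scene","top","wrist"):
    im=eyes.snapshot(n); cv2.imwrite(f"pics/{n}0.png",im[:,:,::-1])
    m=eyes.camera_model(n); print(n,m)
s=bot.get_state(); print(s, bot.grasp_offset)
E
```

```text
pics
scene {'fx': 493.60564982116244, 'fy': 493.60564982116244, 'cx': 323.96684066101307, 'cy': 206.45275821086156, 'cam_to_world': array([[ 0.54749341, -0.62344999,  0.55817656, -0.33644637],
       [-0.83677554, -0.40183062,  0.3719393 , -0.60979353],
       [-0.00759312, -0.67070281, -0.74168732,  1.19475494],
       [ 0.        ,  0.        ,  0.        ,  1.        ]])}
top {'fx': 464.7018999751385, 'fy': 464.7018999751385, 'cx': 315.3421786268754, 'cy': 203.3994515980271, 'cam_to_world': array([[ 0.01964383, -0.98333536,  0.18073654,  0.30621007],
       [-0.99951476, -0.02368533, -0.02023012, -0.00719255],
       [ 0.0241738 , -0.18025144, -0.98332347,  1.29026312],
       [ 0.        ,  0.        ,  0.        ,  1.        ]])}
wrist {'fx': 309.56746432691773, 'fy': 309.56746432691773, 'cx': 314.3809999321725, 'cy': 199.8436024344154, 'hand_eye': array([[-9.87456463e-04, -9.64120455e-01, -2.65463318e-01,
         6.65023010e-02],
       [ 9.99999395e-01, -1.08056822e-03,  2.04706449e-04,
        -1.05602789e-03],
       [-4.84212899e-04, -2.65462955e-01,  9.64120939e-01,
        -1.80925861e-01],
       [ 0.00000000e+00,  0.00000000e+00,  0.00000000e+00,
         1.00000000e+00]])}
{'t': 0.15, 'joint_pos': array([ 9.09631605e-01,  3.13322489e-01,  1.49819154e+00, -2.74425062e-05,
        1.33097497e+00, -2.23391094e-01]), 'joint_velocities': array([-2.84541600e-04, -1.43330093e-03, -3.48300409e-03, -3.19989805e-05,
        1.67442069e-03,  3.37122590e-05]), 'joint_efforts': array([ 3.21709209e-03, -4.12362635e+01, -2.59801322e+01, -9.81253538e-05,
        3.14753146e-03, -4.84278542e-05]), 'tcp_pos': array([0.22245039, 0.47532558, 0.19269277]), 'orientation': array([-6.82087129e-01, -3.06628455e+00,  1.29025899e-03]), 'wrist_force': array([ 0.45329595,  0.07794962, -0.35304442]), 'wrist_torque': array([0.02997296, 0.04136073, 0.0210659 ]), 'gripper_width': 0.08526148329521718} 0.0187
```

View pics/scene0.png

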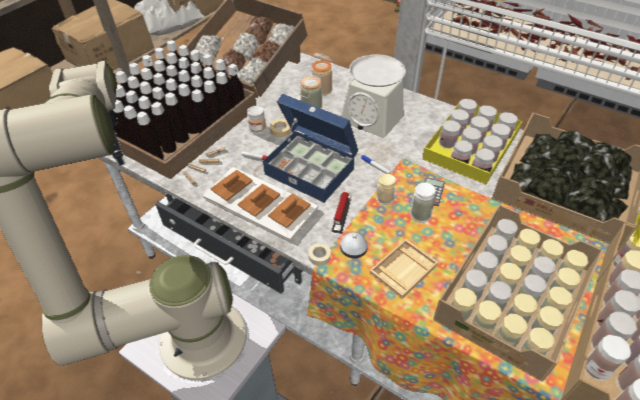

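View pics/top0.png

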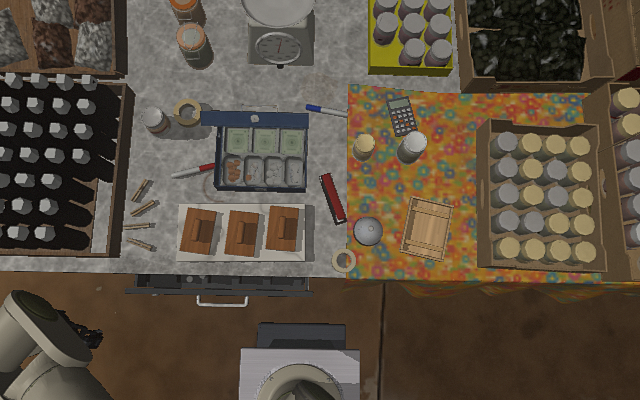

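View pics/wrist0.png

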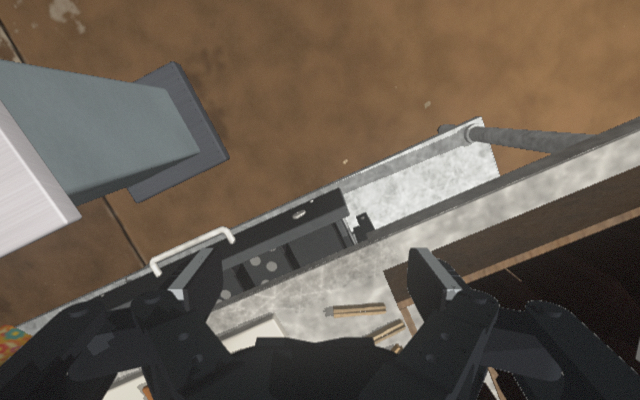

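```bash
python3 - <<'E'
from bench import bot,eyes,order
for n in ("lid_a","slab","tray"):
    for d in eyes.search_frame(n,"top"): print(n,d)
E
```

```text
lid_a {'bbox': [222.9, 213.4, 257.4, 255.4], 'conf': 0.83}
lid_a {'bbox': [179.8, 209.5, 217.8, 251.6], 'conf': 0.63}
lid_a {'bbox': [269.9, 208.6, 298.4, 250.8], 'conf': 0.57}
slab {'bbox': [173.4, 203.0, 304.7, 259.2], 'conf': 0.83}
tray {'bbox': [399.0, 194.6, 454.3, 260.9], 'conf': 0.86}
```

```bash
cat > h.py <<'E'
import numpy as np,cv2
from bench import bot,eyes,order
from scipy.spatial.transform import Rotation as R
def p2w(n,uv,z,T=None):
    m=eyes.camera_model(n); T=m["cam_to_world"] if T is None else T
    uv=np.atleast_2d(uv).astype(float)
    d=np.c_[(uv[:,0]-m["cx"])/m["fx"],(uv[:,1]-m["cy"])/m["fy"],np.ones(len(uv))]@T[:3,:3].T
    return T[:3,3]+d*((z-T[2,3])/d[:,2])[:,None]
def w2p(n,P,T=None):
    m=eyes.camera_model(n); T=m["cam_to_world"] if T is None else T
    c=(np.atleast_2d(P)-T[:3,3])@T[:3,:3]
    return np.c_[c[:,0]/c[:,2]*m["fx"]+m["cx"],c[:,1]/c[:,2]*m["fy"]+m["cy"]]
def wristT(s):
    T=np.eye(4);T[:3,:3]=R.from_rotvec(s["orientation"]).as_matrix();T[:3,3]=s["tcp_pos"]
    return T@eyes.camera_model("wrist")["hand_eye"]
def crop(im,x0,y0,x1,y1,k,f):
    cv2.imwrite(f,cv2.resize(im[y0:y1,x0:x1,::-1],None,fx=k,fy=k,interpolation=cv2.INTER_CUBIC))
E
python3 - <<'E'
from h import *
im=cv2.imread("pics/top0.png")[:,:,::-1]
crop(im,170,195,320,270,5,"pics/t_sl.png"); crop(im,320,180,470,275,5,"pics/t_tr.png")
for uv,z in (((197,231),.059),((240,233),.059),((284,230),.059),((428,229),.014)): print(p2w("top",uv,z))
E
```

```text
[[0.45064698 0.27951804 0.059     ]]
[[0.4478817  0.16578988 0.059     ]]
[[0.45852754 0.04950076 0.059     ]]
[[ 0.47595735 -0.34823096  0.014     ]]
```

View pics/t_sl.png

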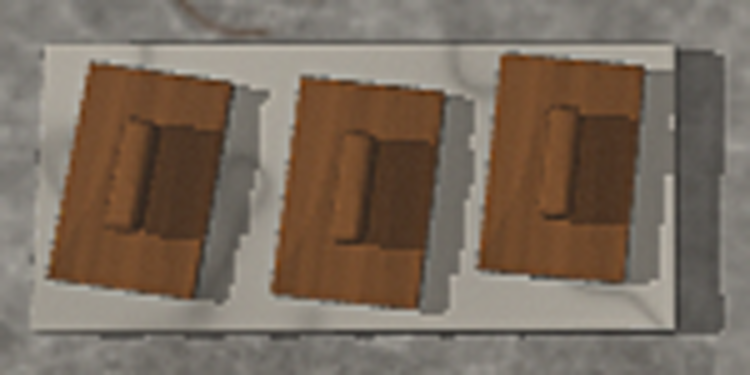

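View pics/t_tr.png

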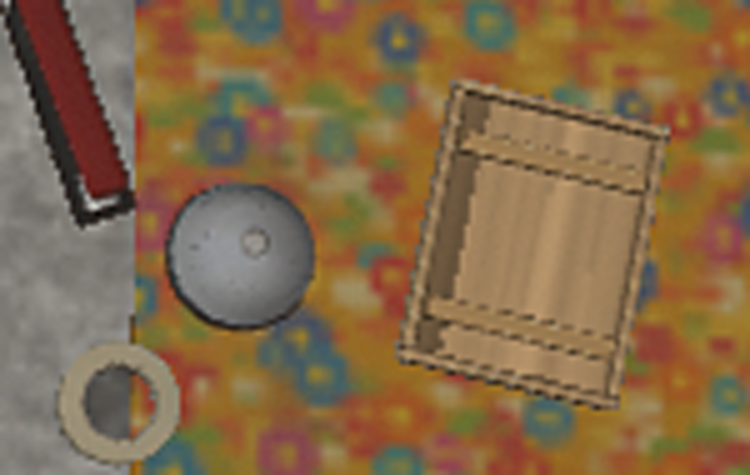

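```bash
cat >> h.py <<'E'
def rect(n,c,z):
    P=p2w(n,c,z)[:,:2]; ctr=P.mean(0)
    # corners: far-left, far-right, near-right, near-left
    vx=(P[0]+P[1]-P[2]-P[3])/2; vy=(P[0]+P[3]-P[1]-P[2])/2
    return ctr,np.degrees(np.arctan2(vx[1],vx[0])),np.degrees(np.arctan2(-vy[0],vy[1])),np.linalg.norm(vx),np.linalg.norm(vy)
def plan(x,y,z,yawdeg):
    """shift & twist from the current pose so TCP at xyz, tool down, tool x = -(lid x)"""
    s=bot.get_state(); M=R.from_rotvec(s["orientation"]).as_matrix()
    d=M.T@(np.array([x,y,z])-s["tcp_pos"])*1000
    cur=np.degrees(np.arctan2(-M[1,0],-M[0,0]))
    tw=-( (yawdeg-cur+180)%360-180)
    print("shift mm",d.round(1),"twist",round(tw,1),"cur yaw",round(cur,1),"tilt",M[:,2].round(4)); return d,tw
E
python3 - <<'E'
from h import *
o=np.array([170,195])
for c in ([(92,62),(235,82),(195,298),(48,278)],[(302,76),(445,92),(418,309),(271,293)],[(502,54),(645,68),(626,283),(480,268)]):
    r=rect("top",np.array(c)/5-.4+o,.033); print([np.round(v,4) for v in r])
print([np.round(v,4) for v in rect("top",np.array([(453,82),(666,130),(618,408),(402,358)])/5-.4+[320,180],.020)])
print(rect("top",np.array([(43,42),(676,44),(677,332),(33,332)])/5-.4+o,.020))
E
```

```text
[array([0.4554, 0.2826]), np.float64(-7.2305), np.float64(-6.6033), np.float64(0.1189), np.float64(0.0792)]
[array([0.4512, 0.1656]), np.float64(-4.8054), np.float64(-5.0438), np.float64(0.1188), np.float64(0.079)]
[array([0.4669, 0.0556]), np.float64(-3.5594), np.float64(-4.465), np.float64(0.1179), np.float64(0.079)]
[array([ 0.4773, -0.3427]), np.float64(-11.3843), np.float64(-11.7018), np.float64(0.1583), np.float64(0.1214)]
(array([0.45581471, 0.16798281]), np.float64(1.889997215089971), np.float64(1.2009885418435988), np.float64(0.15912595469653024), np.float64(0.3484338826288505))
```

```bash
python3 - <<'E'
from h import *
def pt(c,yaw,d): 
    a=np.radians(yaw); return c[0]+d*np.cos(a),c[1]+d*np.sin(a)
for c,y in (((.4554,.2826),-7),((.4512,.1656),-5),((.4669,.0556),-4)):
    p=pt(c,y,-.049);print(np.round(p,4)); plan(*p,.075,y)
E
```

```text
[0.4068 0.2886]
shift mm [-246.1  -91.   117.9] twist -18.1 cur yaw -25.1 tilt [-3.e-04 -4.e-04 -1.e+00]
[0.4024 0.1699]
shift mm [-292.4 -200.4  118. ] twist -20.1 cur yaw -25.1 tilt [-3.e-04 -4.e-04 -1.e+00]
[0.418 0.059]
shift mm [-353.6 -294.2  118. ] twist -21.1 cur yaw -25.1 tilt [-3.e-04 -4.e-04 -1.e+00]
```

>>> {"api": "carry_out", "payload": {
  "series": [
    [0,[-30,-11,0],-6],
    [0,[-65,-24,0],-12],
    [0,[-100,-37,0],-18],
    [0,[-135,-50,0],-18],
    [0,[-170,-63,10],-18],
    [0,[-205,-76,30],-18],
    [0,[-235,-87,55],-18],
    [0,[-246,-91,85],-18],
    [0,[-246,-91,105],-18],
    [0,[-246,-91,118],-18],
    [0,[-246,-91,118],-18],
    [0,[-246,-91,118],-18]
  ]
}}

```text
t: 1.3
tcp_pos: [0.4067, 0.2887, 0.0751]
orientation: [-0.194, -3.135, 0.001]
wrist_force: [0.4, -0.7, 0.3]
gripper_width: -0.0001
```

```bash
python3 - <<'E'
from h import *
s=bot.get_state();print(s["t"],s["tcp_pos"],s["wrist_force"],s["gripper_width"]);plan(.4068,.2886,.036,-7)
cv2.imwrite("pics/w1.png",eyes.snapshot("wrist")[:,:,::-1])
crop(eyes.snapshot("scene"),180,100,340,220,5,"pics/s1.png")
E
```

```text
1.3 [0.40674442 0.28874623 0.07514776] [ 0.37246109 -0.73672836  0.25618884] -0.00011110254770521732
shift mm [-0.1 -0.1 39.1] twist -0.1 cur yaw -7.1 tilt [-7.e-04 -3.e-04 -1.e+00]
```

View pics/w1.png

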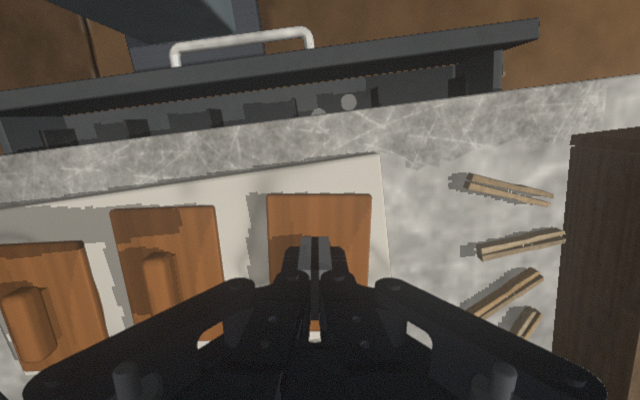

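View pics/s1.png

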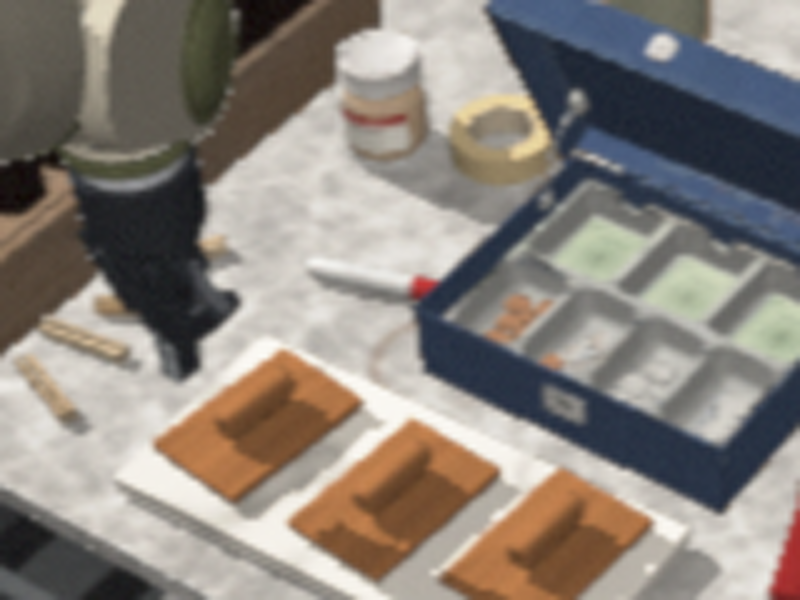

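>>> {"api": "carry_out", "payload": {
  "series": [
    [0,[0,0,20],0],
    [0,[0,0,36],0],
    [0,[0,0,39],0],
    [0,[0,0,40],0],
    [0,[0,0,41],0],
    [0,[0,0,41.5],0],
    [0,[0,0,42],0],
    [0,[0,0,42],0]
  ]
}}

```text
t: 2.07
tcp_pos: [0.4071, 0.2889, 0.0336]
orientation: [0.194, 3.135, 0.001]
wrist_force: [0.2, -1.4, -0.1]
gripper_width: 0.0
```

>>> {"api": "carry_out", "payload": {
  "series": [
    [0,[0,0,0.5],0],
    [0,[0,0,1],0],
    [0,[0,0,1],0]
  ]
}}

```text
t: 2.32
tcp_pos: [0.4068, 0.2888, 0.0321]
orientation: [0.194, 3.136, -0.0]
wrist_force: [-0.0, 0.0, -0.1]
gripper_width: 0.0001
```

>>> {"api": "carry_out", "payload": {
  "series": [
    [0,[0,0,0.5],0],
    [0,[0,0,1],0],
    [0,[0,0,1],0]
  ]
}}

```text
t: 2.57
tcp_pos: [0.4068, 0.2888, 0.031]
orientation: [-0.194, -3.135, 0.0]
wrist_force: [0.3, -0.4, 0.5]
gripper_width: -0.0001
```

```bash
python3 - <<'E'
from h import *
s=bot.get_state();print(s["t"],s["tcp_pos"],s["wrist_force"],s["wrist_torque"],s["joint_efforts"])
im=eyes.snapshot("wrist");crop(im,200,120,450,300,3,"pics/w2.png")
s=bot.get_state();print(s["t"],s["tcp_pos"],s["wrist_force"])
E
```

```text
2.5667 [0.40675821 0.28875383 0.03098686] [ 0.30242555 -0.40744534  0.50650689] [-0.01600656  0.02296575  0.00980958] [-2.27993332e-03 -4.19058967e+01 -2.02516437e+01 -3.01411069e-05
 -1.80526410e-02  8.85924550e-06]
2.6167 [0.40674413 0.28876193 0.03100478] [-0.3307331   0.02951714 -0.92010325]
```

View pics/w2.png

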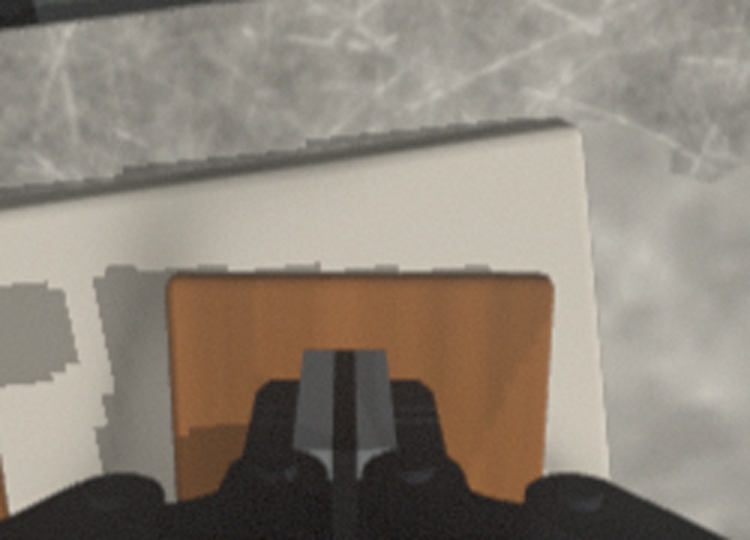

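>>> {"api": "carry_out", "payload": {
  "series": [
    [0,[0,0,0.5],0],
    [0,[0,0,1],0],
    [0,[0,0,1],0]
  ]
}}

```text
t: 2.87
tcp_pos: [0.4068, 0.2888, 0.03]
orientation: [-0.194, -3.135, 0.0]
wrist_force: [0.3, 1.5, -0.0]
gripper_width: 0.0003
```

>>> {"api": "carry_out", "payload": {
  "series": [
    [0,[0,0,0.5],0],
    [0,[0,0,1],0],
    [0,[0,0,1],0]
  ]
}}

```text
t: 3.12
tcp_pos: [0.4067, 0.2888, 0.029]
orientation: [-0.194, -3.135, 0.0]
wrist_force: [-0.3, -0.4, -0.8]
gripper_width: 0.0002
```

```bash
python3 - <<'E'
from h import *
im=eyes.snapshot("wrist");crop(im,200,120,450,300,3,"pics/w3.png")
crop(eyes.snapshot("scene"),180,100,340,220,5,"pics/s3.png")
s=bot.get_state();print(s["t"],s["tcp_pos"],s["wrist_force"])
E
```

```text
3.2167 [0.40677705 0.28876276 0.02905337] [0.40970498 0.1479168  0.38234362]
```

View pics/w3.png

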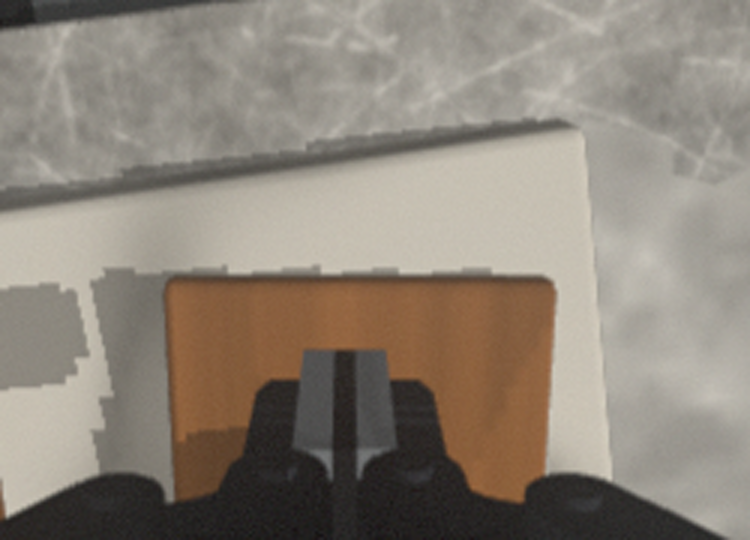

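View pics/s3.png

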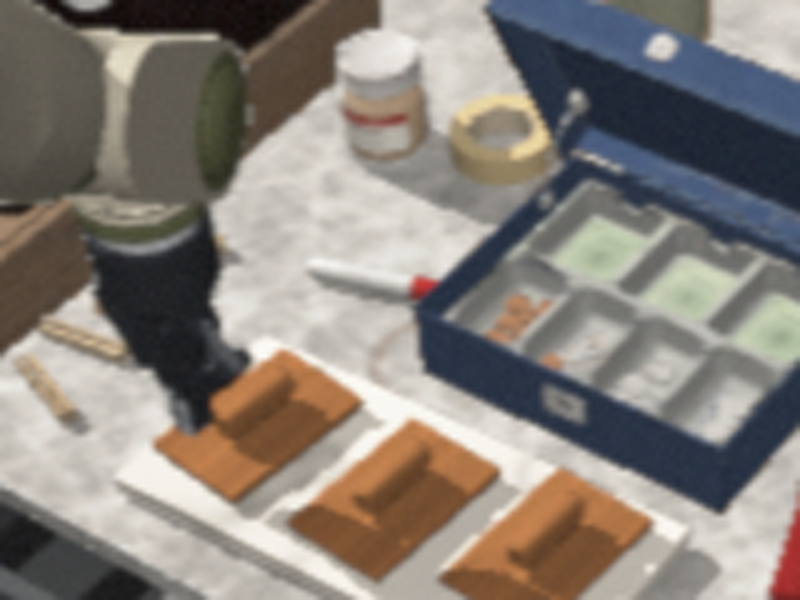

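>>> {"api": "carry_out", "payload": {
  "series": [
    [0,[0,0,0.5],0],
    [0,[0,0,1],0],
    [0,[0,0,1],0]
  ]
}}

```text
t: 3.47
tcp_pos: [0.4067, 0.2887, 0.028]
orientation: [-0.194, -3.135, 0.0]
wrist_force: [-0.5, 0.1, 0.4]
gripper_width: -0.0001
```

```bash
python3 - <<'E'
from h import *
a=cv2.imread("pics/s1.png");im=eyes.snapshot("scene");crop(im,180,100,340,220,5,"pics/s4.png");b=cv2.imread("pics/s4.png")
im=eyes.snapshot("wrist");crop(im,200,120,450,300,3,"pics/w4.png")
cv2.imwrite("pics/cmp.png",np.hstack([a[300:560,100:480],b[300:560,100:480]]))
s=bot.get_state();print(s["t"],s["tcp_pos"],s["wrist_force"])
E
```

```text
3.5667 [0.40677969 0.28877443 0.02806298] [-0.69482829  0.53626366  1.31393813]
```

View pics/cmp.png

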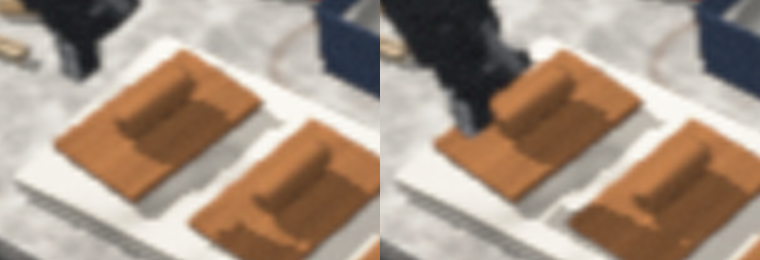

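View pics/w4.png

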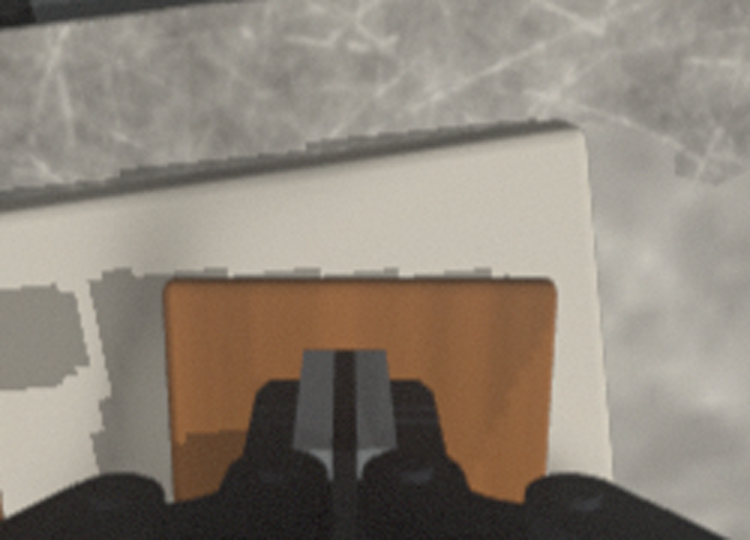

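>>> {"api": "carry_out", "payload": {
  "series": [
    [0,[0,0,0.5],0],
    [0,[0,0,0.5],0]
  ]
}}

```text
t: 3.73
tcp_pos: [0.4068, 0.2888, 0.0275]
orientation: [-0.194, -3.136, 0.0]
wrist_force: [0.2, 0.0, -0.3]
gripper_width: 0.0003
```

>>> {"api": "carry_out", "payload": {
  "series": [
    [0,[0,0,0.5],0],
    [0,[0,0,0.5],0]
  ]
}}

```text
t: 3.9
tcp_pos: [0.4068, 0.2888, 0.027]
orientation: [-0.194, -3.135, 0.0]
wrist_force: [-0.9, 0.7, 0.6]
gripper_width: 0.0001
```

```bash
python3 - <<'E'
from h import *
s=bot.get_state();T=wristT(s);print(s["tcp_pos"][2])
im=eyes.snapshot("wrist");cv2.imwrite("pics/w5full.png",im[:,:,::-1]);crop(im,230,190,410,260,4,"pics/w5.png")
print(w2p("wrist",s["tcp_pos"],T))
d=p2w("wrist",[(163/3+200-.33,283/3+120),(556/3+200-.33,280/3+120)],0.028,T)
for z in (.023,.028,.033):
    q=p2w("wrist",[(163/3+200-.33,283/3+120),(556/3+200-.33,280/3+120)],z,T);print(z,q,np.linalg.norm(q[0]-q[1]))
E
```

```text
0.026999881547829
[[316.29120163 226.2630433 ]]
0.023 [[0.39547484 0.25078133 0.023     ]
 [0.40504692 0.33241761 0.023     ]] 0.08219553780602731
0.028 [[0.39398301 0.25199903 0.028     ]
 [0.40329629 0.33142817 0.028     ]] 0.07997327531690253
0.033 [[0.39249117 0.25321674 0.033     ]
 [0.40154566 0.33043873 0.033     ]] 0.07775101282777776
```

View pics/w5.png

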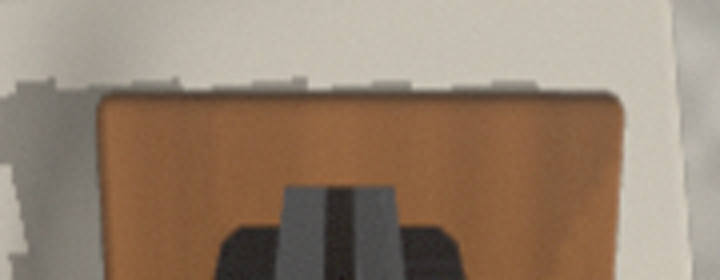

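```bash
python3 - <<'E'
from h import *
h=np.linalg.inv(eyes.camera_model("wrist")["hand_eye"])
m=eyes.camera_model("wrist")
for x in(-.011,0,.011):
  for z in (0,-.005,-.01,-.013,-.019):
    c=h[:3,:3]@[x,0.014,z]+h[:3,3]; c0=h[:3,:3]@[x,-0.014,z]+h[:3,3];print(x,z,(c[:2]/c[2]*m["fx"]+[m["cx"],m["cy"]]).round(1),(c0[:2]/c0[2]*m["fx"]+[m["cx"],m["cy"]]).round(1))
E
```

```text
-0.011 0 [338.5 242.7] [294.1 242.7]
-0.011 -0.005 [339.1 245.9] [293.6 246. ]
-0.011 -0.01 [339.8 249.3] [293.  249.4]
-0.011 -0.013 [340.2 251.5] [292.7 251.5]
-0.011 -0.019 [341.  255.9] [292. 256.]
0 0 [338.8 226.2] [293.7 226.3]
0 -0.005 [339.5 229.1] [293.2 229.2]
0 -0.01 [340.1 232.1] [292.7 232.2]
0 -0.013 [340.6 234. ] [292.3 234.1]
0 -0.019 [341.4 238. ] [291.6 238.1]
0.011 0 [339.2 209.3] [293.4 209.3]
0.011 -0.005 [339.9 211.8] [292.9 211.8]
0.011 -0.01 [340.5 214.4] [292.3 214.4]
0.011 -0.013 [341. 216.] [291.9 216.1]
0.011 -0.019 [341.9 219.5] [291.2 219.5]
```

```bash
python3 - <<'E'
from h import *
s=bot.get_state();p=s["tcp_pos"]
im=eyes.snapshot("scene");crop(im,190,150,270,210,10,"pics/s5.png")
M=R.from_rotvec(s["orientation"]).as_matrix()
for z in (0,-.01,-.02,-.04): print(z,(w2p("scene",p+M@[0,0,z])-[190,150])*10)
print((w2p("scene",p+M@[.011,0,0])-[190,150])*10)
E
```

```text
0 [[312.43763896 438.51521323]]
-0.01 [[307.46583926 417.33916172]]
-0.02 [[302.44795893 395.96684205]]
-0.04 [[292.27136981 352.62238159]]
[[287.06290753 457.27640927]]
```

View pics/s5.png

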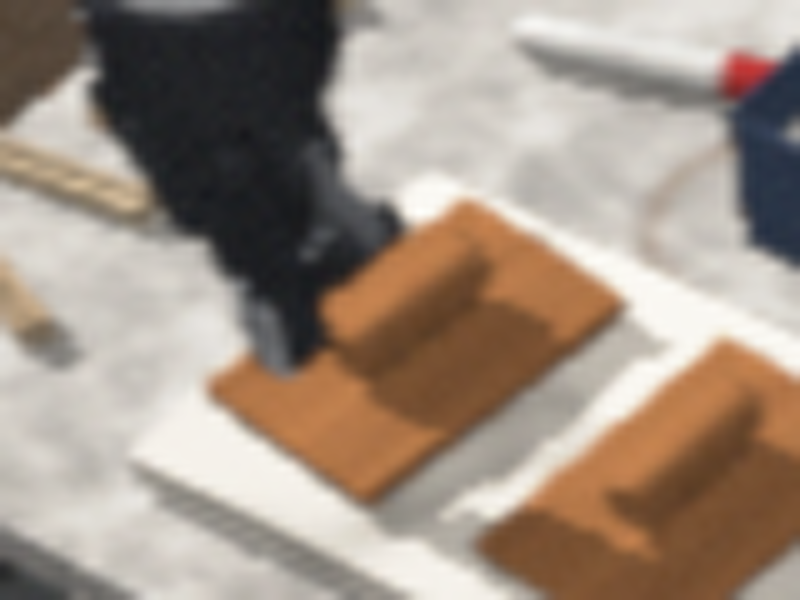

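>>> {"api": "carry_out", "payload": {
  "series": [
    [0,[0,0,1],0],
    [0,[0,0,2],0],
    [0,[0,0,2],0]
  ]
}}

```text
t: 4.25
tcp_pos: [0.4067, 0.2887, 0.0249]
orientation: [-0.194, -3.135, 0.0]
wrist_force: [-1.0, -0.4, -0.2]
gripper_width: -0.0001
```

>>> {"api": "carry_out", "payload": {
  "series": [
    [0,[0,0,1],0],
    [0,[0,0,2],0],
    [0,[0,0,2],0]
  ]
}}

```text
t: 4.5
tcp_pos: [0.4067, 0.2887, 0.0229]
orientation: [-0.194, -3.135, 0.0]
wrist_force: [1.1, 0.1, 0.1]
gripper_width: -0.0
```

```bash
python3 - <<'E'
from h import *
im=eyes.snapshot("wrist");crop(im,200,150,440,320,3,"pics/w6.png")
crop(eyes.snapshot("scene"),190,150,270,210,8,"pics/s6.png")
im=cv2.imread("pics/wrist0.png")[:,:,::-1];crop(im,130,220,500,400,2,"pics/w0z.png")
E
```

```text
(no output)
```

View pics/w6.png

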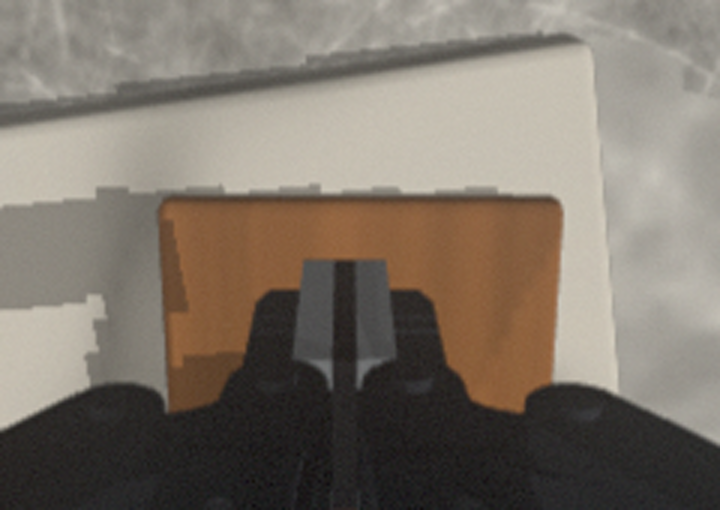

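View pics/s6.png

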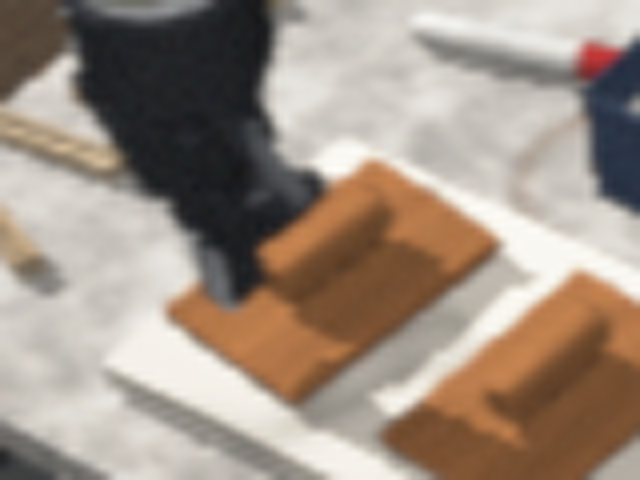

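View pics/w0z.png

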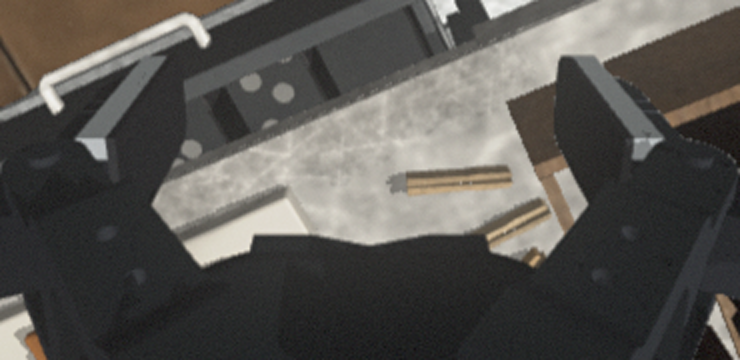

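>>> {"api": "carry_out", "payload": {
  "series": [
    [0,[0,0,1],0],
    [0,[0,0,2],0],
    [0,[0,0,3],0],
    [0,[0,0,3],0]
  ]
}}

```text
t: 4.93
tcp_pos: [0.4067, 0.2887, 0.0199]
orientation: [-0.194, -3.135, 0.0]
wrist_force: [0.9, -0.4, -0.2]
gripper_width: -0.0002
```

>>> {"api": "carry_out", "payload": {
  "series": [
    [0,[0,0,1],0],
    [0,[0,0,2],0],
    [0,[0,0,3],0],
    [0,[0,0,3],0]
  ]
}}

```text
t: 5.27
tcp_pos: [0.4067, 0.2887, 0.0169]
orientation: [-0.194, -3.135, 0.0]
wrist_force: [-0.4, -0.6, -0.1]
gripper_width: 0.0002
```

```bash
python3 - <<'E'
from h import *
print(bot.get_state()["tcp_pos"])
im=eyes.snapshot("wrist");crop(im,200,150,440,320,3,"pics/w7.png")
crop(eyes.snapshot("scene"),190,150,270,210,8,"pics/s7.png")
E
```

```text
[0.40668212 0.28872393 0.01687695]
```

View pics/w7.png

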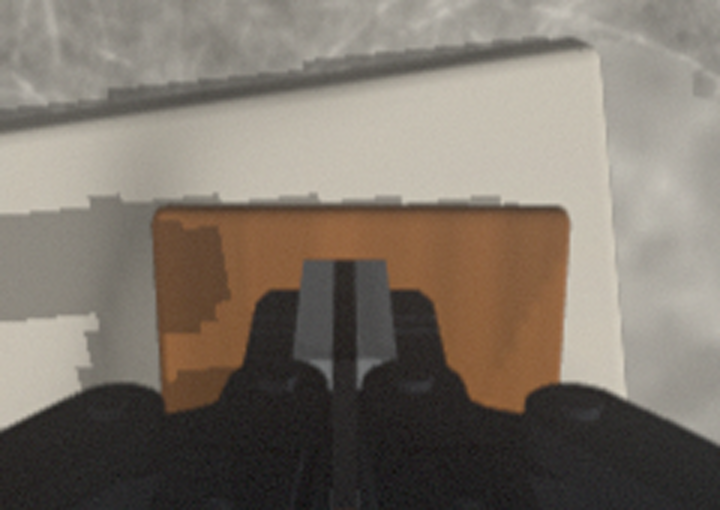

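View pics/s7.png

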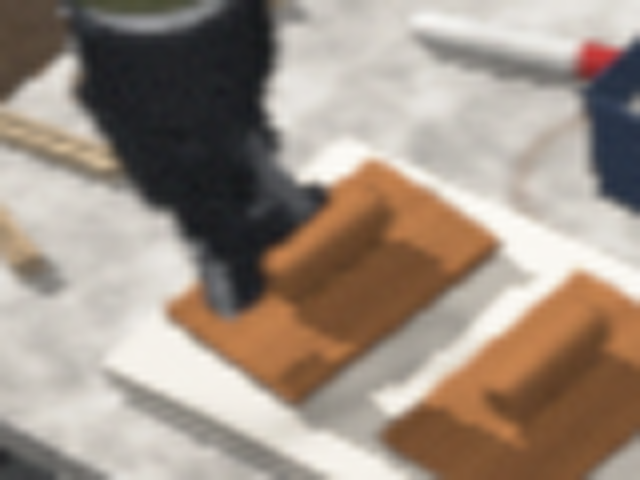

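>>> {"api": "carry_out", "payload": {
  "series": [
    [0,[0,0,2],0],
    [0,[0,0,4],0],
    [0,[0,0,6],0],
    [0,[0,0,7],0],
    [0,[0,0,7],0]
  ]
}}

```text
t: 5.78
tcp_pos: [0.4066, 0.2887, 0.0098]
orientation: [-0.194, -3.135, 0.0]
wrist_force: [0.6, 0.5, 0.9]
gripper_width: -0.0001
```

>>> {"api": "carry_out", "payload": {
  "series": [
    [0,[0,0,1],0],
    [0,[0,0,2],0],
    [0,[0,0,3],0],
    [0,[0,0,3],0]
  ]
}}

```text
t: 6.12
tcp_pos: [0.4067, 0.2887, 0.0069]
orientation: [-0.194, -3.135, 0.0]
wrist_force: [0.6, 0.0, 0.6]
gripper_width: -0.0003
```

>>> {"api": "carry_out", "payload": {
  "series": [
    [0,[0,0,1],0],
    [0,[0,0,2],0],
    [0,[0,0,3],0],
    [0,[0,0,3],0]
  ]
}}

```text
t: 6.45
tcp_pos: [0.4067, 0.2887, 0.0039]
orientation: [-0.194, -3.135, 0.0]
wrist_force: [0.3, 0.1, 0.2]
gripper_width: 0.0
```

```bash
python3 - <<'E'
from h import *
print(bot.get_state()["tcp_pos"])
im=eyes.snapshot("wrist");crop(im,200,150,440,320,3,"pics/w8.png")
crop(eyes.snapshot("scene"),190,150,270,210,8,"pics/s8.png")
E
```

```text
[0.40668821 0.28871149 0.0038797 ]
```

View pics/w8.png

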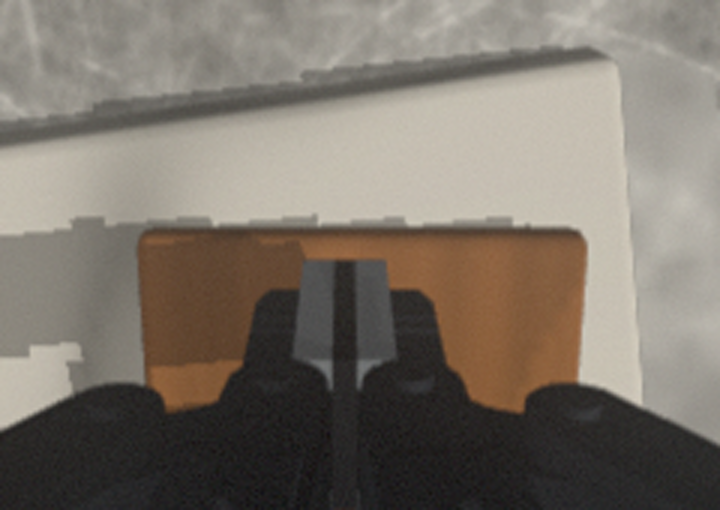

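View pics/s8.png

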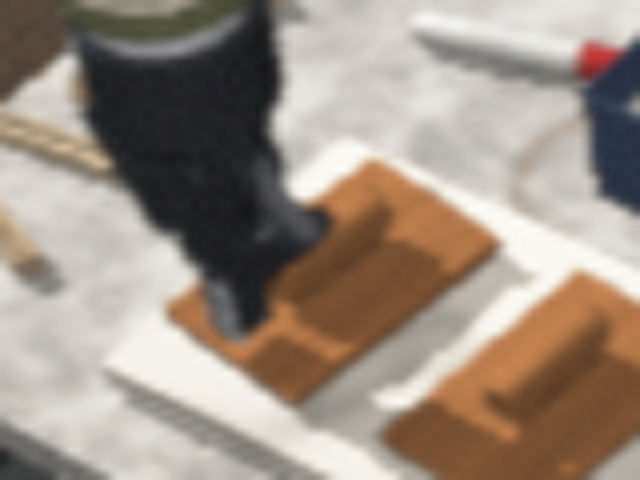

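>>> {"api": "carry_out", "payload": {
  "series": [
    [0,[3,0,1],0],
    [0,[6,0,3],0],
    [0,[6,0,5],0],
    [0,[6,0,6],0],
    [0,[6,0,6],0]
  ]
}}

```text
t: 6.97
tcp_pos: [0.4007, 0.2895, -0.0022]
orientation: [-0.194, -3.135, 0.0]
wrist_force: [0.6, 1.4, 0.8]
gripper_width: -0.0001
```

>>> {"api": "carry_out", "payload": {
  "series": [
    [0,[0,0,1],0],
    [0,[0,0,2],0],
    [0,[0,0,3],0],
    [0,[0,0,3],0]
  ]
}}

```text
t: 7.3
tcp_pos: [0.4009, 0.2895, -0.005]
orientation: [-0.194, -3.136, 0.0]
wrist_force: [0.6, 0.0, -1.0]
gripper_width: -0.0002
```

>>> {"api": "carry_out", "payload": {
  "series": [
    [0,[0,0,1],0],
    [0,[0,0,2],0],
    [0,[0,0,2],0]
  ]
}}

```text
t: 7.55
tcp_pos: [0.401, 0.2896, -0.0053]
orientation: [0.194, 3.135, -0.0]
wrist_force: [-6.9, -4.5, 22.2]
gripper_width: -0.0
```

```bash
python3 - <<'E'
from h import *
print(bot.get_state()["tcp_pos"])
im=eyes.snapshot("wrist");crop(im,200,150,440,320,3,"pics/w9.png")
crop(eyes.snapshot("scene"),190,150,270,210,8,"pics/s9.png")
E
```

```text
[ 0.40097713  0.28958082 -0.00529429]
```

View pics/w9.png

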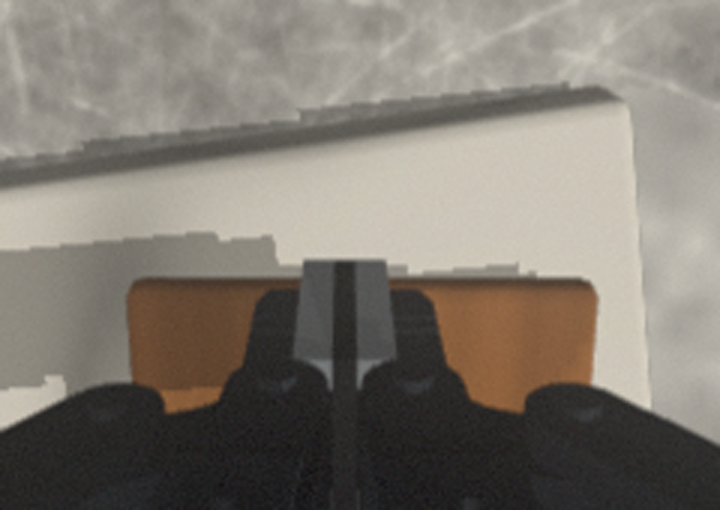

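View pics/s9.png

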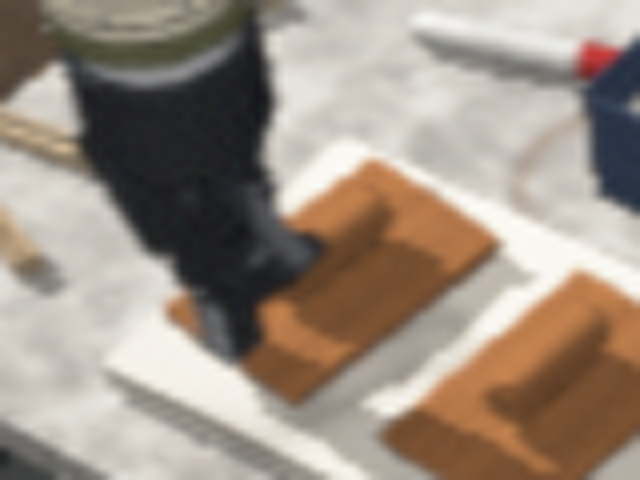

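```bash
python3 - <<'E'
from h import *
for i in range(2):
    s=bot.get_state(); M=R.from_rotvec(s["orientation"]).as_matrix()
    print(s["tcp_pos"],"F tool",M.T@s["wrist_force"],"T tool",M.T@s["wrist_torque"]); im=eyes.snapshot("top")
crop(im,180,195,260,260,10,"pics/t9.png")
E
```

```text
[ 0.40099617  0.28959443 -0.00526989] F tool [  6.95198092  -5.72406747 -21.98541895] T tool [0.82703922 1.12794592 0.02941194]
[ 0.40099186  0.28960179 -0.0052679 ] F tool [  7.16891464  -3.3921676  -21.04881632] T tool [ 0.82546842  1.09300243 -0.02202466]
```

View pics/t9.png

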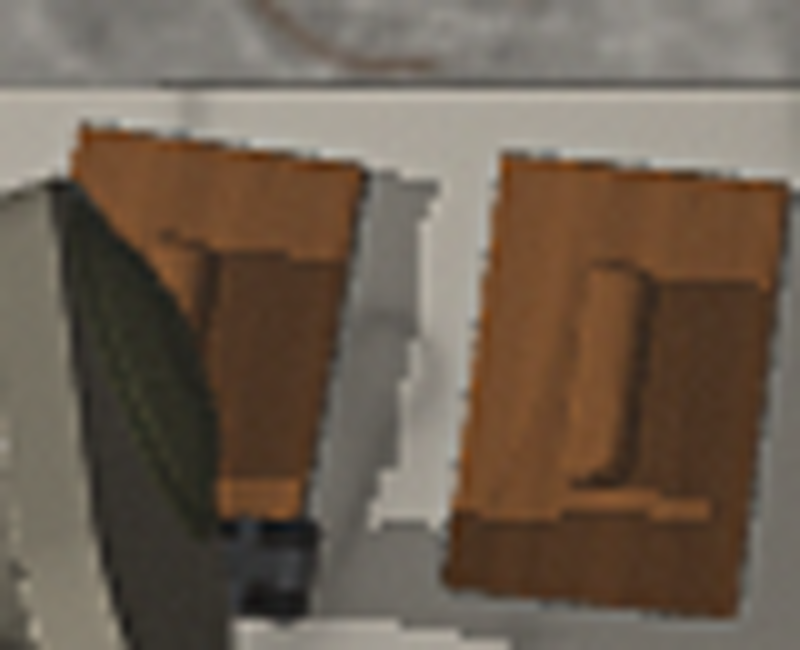

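```bash
python3 - <<'E'
from h import *
def T(z,x,y):
    s={"orientation":np.array([-0.194,-3.135,0]),"tcp_pos":np.array([x,y,z])};return wristT(s)
for nm,TT,c in (("w6",T(.0229,.4067,.2887),[(160,203),(562,202)]),("w7",T(.0169,.4067,.2887),[(152,212),(569,211)]),("w8",T(.0039,.4067,.2887),[(138,235),(586,235)]),("w9",T(-.0053,.401,.2896),[(128,285),(598,285)])):
    for z in (.026,.033):
        q=p2w("wrist",np.array(c)/3+[199.67,149.67],z,TT);print(nm,z,q[:,:2].round(4).tolist(),np.linalg.norm(q[0]-q[1]).round(4))
E
```

```text
w6 0.026 [[0.3951, 0.2515], [0.405, 0.332]] 0.0811
w6 0.033 [[0.3929, 0.2533], [0.4024, 0.3306]] 0.0779
w7 0.026 [[0.3949, 0.2511], [0.4048, 0.332]] 0.0815
w7 0.033 [[0.3927, 0.2529], [0.4022, 0.3306]] 0.0782
w8 0.026 [[0.3948, 0.2512], [0.4049, 0.3321]] 0.0815
w8 0.033 [[0.3924, 0.2532], [0.4021, 0.3305]] 0.0779
w9 0.026 [[0.3948, 0.2513], [0.405, 0.3324]] 0.0818
w9 0.033 [[0.392, 0.2534], [0.4017, 0.3308]] 0.078
```

>>> {"api": "carry_out", "payload": {
  "series": [
    [0,[0,0,-5],0],
    [0,[0,0,-20],0],
    [0,[0,0,-40],0],
    [0,[0,0,-50],0],
    [0,[0,0,-50],0]
  ]
}}

```text
t: 8.17
tcp_pos: [0.402, 0.2901, 0.0449]
orientation: [0.194, 3.132, 0.003]
wrist_force: [0.4, 0.4, -0.4]
gripper_width: 0.0003
```

```bash
python3 - <<'E'
from h import *
def pt(c,yaw,d): 
    a=np.radians(yaw); return c[0]+d*np.cos(a),c[1]+d*np.sin(a)
for c,y in (((.4512,.1656),-5),((.4669,.0556),-4)):
    p=pt(c,y,-.055);print(np.round(p,4)); plan(*p,.043,y)
print(bot.get_state()["tcp_pos"])
E
```

```text
[0.3964 0.1704]
shift mm [  -9.2 -119.4    1.7] twist -2.1 cur yaw -7.1 tilt [ 0.0037  0.0015 -1.    ]
[0.412  0.0594]
shift mm [ -38.3 -227.6    1.6] twist -3.1 cur yaw -7.1 tilt [ 0.0037  0.0015 -1.    ]
[0.40203048 0.29005348 0.04494146]
```

>>> {"api": "carry_out", "payload": {
  "series": [
    [0,[-2,-35,0],-1],
    [0,[-5,-70,0],-2],
    [0,[-8,-105,0],-2],
    [0,[-9,-119,0],-2],
    [0,[-9,-119,20],-2],
    [0,[-9,-119,38],-2],
    [0,[-9,-119,42],-2],
    [0,[-9,-119,42],-2],
    [0,[-9,-119,42],-2]
  ]
}}

```text
t: 8.92
tcp_pos: [0.3951, 0.1705, 0.0012]
orientation: [-0.139, -3.138, 0.0]
wrist_force: [-0.3, 0.6, -0.2]
gripper_width: 0.0002
```

```bash
python3 - <<'E'
from h import *
plan(.3964,.1704,0,-5);s=bot.get_state();print(s["tcp_pos"],s["wrist_force"])
im=eyes.snapshot("wrist");crop(im,200,150,440,320,3,"pics/w10.png")
E
```

```text
shift mm [-1.3  0.1  1.2] twist -0.1 cur yaw -5.1 tilt [-3.e-04 -1.e-04 -1.e+00]
[0.39512277 0.1704505  0.00118773] [-0.29092916  0.55861836 -0.23132755]
```

View pics/w10.png

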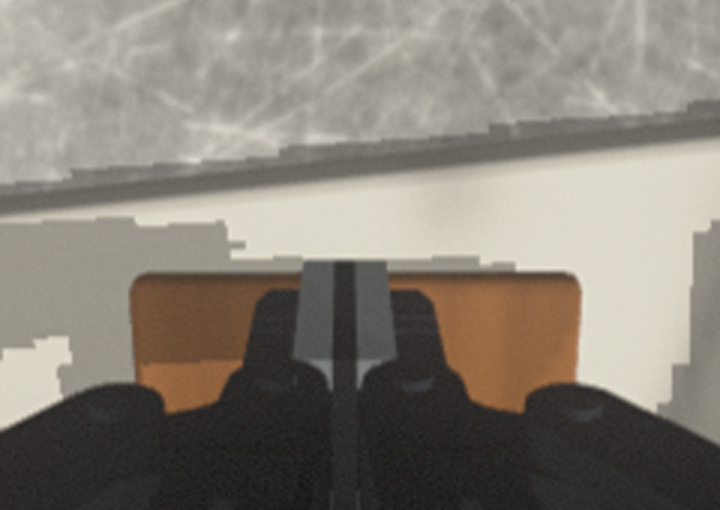

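>>> {"api": "carry_out", "payload": {
  "series": [
    [0,[-3,0,1],0],
    [0,[-3,0,3],0],
    [0,[-3,0,4],0],
    [0,[-3,0,4],0]
  ]
}}

```text
t: 9.3
tcp_pos: [0.3981, 0.1701, -0.0029]
orientation: [0.139, 3.139, 0.0]
wrist_force: [-0.1, -0.2, -0.1]
gripper_width: 0.0001
```

>>> {"api": "carry_out", "payload": {
  "series": [
    [0,[0,0,1],0],
    [0,[0,0,2],0],
    [0,[0,0,2],0]
  ]
}}

```text
t: 9.55
tcp_pos: [0.398, 0.1701, -0.005]
orientation: [-0.139, -3.138, 0.0]
wrist_force: [-0.4, 0.2, 0.6]
gripper_width: 0.0002
```

>>> {"api": "carry_out", "payload": {
  "series": [
    [0,[0,0,0.5],0],
    [0,[0,0,1],0],
    [0,[0,0,1],0]
  ]
}}

```text
t: 9.8
tcp_pos: [0.3981, 0.1701, -0.0052]
orientation: [-0.139, -3.138, 0.0]
wrist_force: [-3.8, -1.6, 12.2]
gripper_width: 0.0
```

>>> {"api": "carry_out", "payload": {
  "series": [
    [0,[0,0,0.5],0],
    [0,[0,0,1],0],
    [0,[0,0,1],0]
  ]
}}

```text
t: 10.05
tcp_pos: [0.3981, 0.1701, -0.0053]
orientation: [0.139, 3.138, -0.0]
wrist_force: [-9.7, -2.2, 28.2]
gripper_width: 0.0001
```

>>> {"api": "carry_out", "payload": {
  "series": [
    [0,[0,0,-5],0],
    [0,[0,0,-20],0],
    [0,[0,0,-40],0],
    [0,[0,0,-50],0],
    [0,[0,0,-50],0],
    [0,[0,0,-50],0]
  ]
}}

```text
t: 10.55
tcp_pos: [0.3982, 0.1701, 0.0431]
orientation: [0.139, 3.138, 0.0]
wrist_force: [-0.1, -0.5, -1.0]
gripper_width: -0.0002
```

```bash
python3 - <<'E'
from h import *
plan(.412,.0594,.043,-4)
E
```

```text
shift mm [-2.36e+01 -1.09e+02  1.00e-01] twist -1.1 cur yaw -5.1 tilt [ 7.e-04  1.e-04 -1.e+00]
```

>>> {"api": "carry_out", "payload": {
  "series": [
    [0,[-7,-33,0],-1],
    [0,[-15,-66,0],-1],
    [0,[-22,-99,0],-1],
    [0,[-24,-109,0],-1],
    [0,[-24,-109,20],-1],
    [0,[-24,-109,38],-1],
    [0,[-24,-109,44],-1],
    [0,[-24,-109,44],-1],
    [0,[-24,-109,44],-1]
  ]
}}

```text
t: 11.3
tcp_pos: [0.4121, 0.0596, -0.001]
orientation: [-0.111, -3.139, -0.0]
wrist_force: [0.8, -1.0, -0.0]
gripper_width: 0.0002
```

```bash
python3 - <<'E'
from h import *
plan(.412,.0594,0,-4);s=bot.get_state();print(s["tcp_pos"],s["wrist_force"])
im=eyes.snapshot("wrist");cv2.imwrite("pics/w11f.png",im[:,:,::-1]);crop(im,200,150,440,320,3,"pics/w11.png")
crop(eyes.snapshot("scene"),230,170,330,240,8,"pics/s11.png")
E
```

```text
shift mm [ 0.1 -0.2 -1. ] twist -0.1 cur yaw -4.1 tilt [-1.e-03  1.e-04 -1.e+00]
[ 0.41214126  0.05962613 -0.00098168] [ 0.7758864  -1.00377731 -0.04788578]
```

View pics/w11.png

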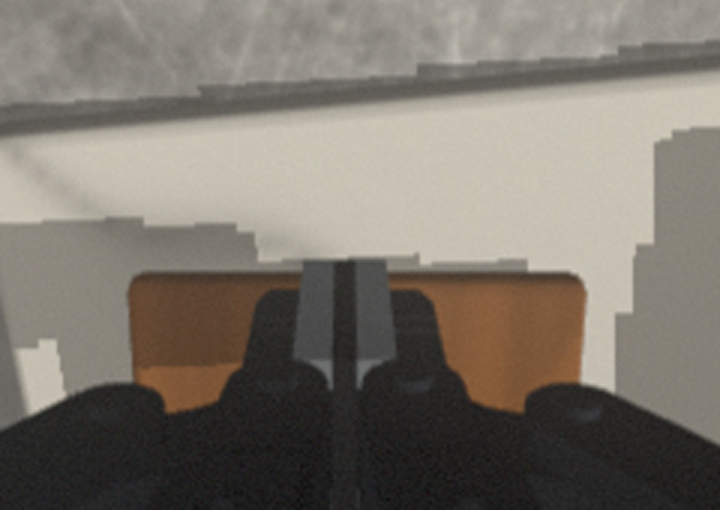

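View pics/s11.png

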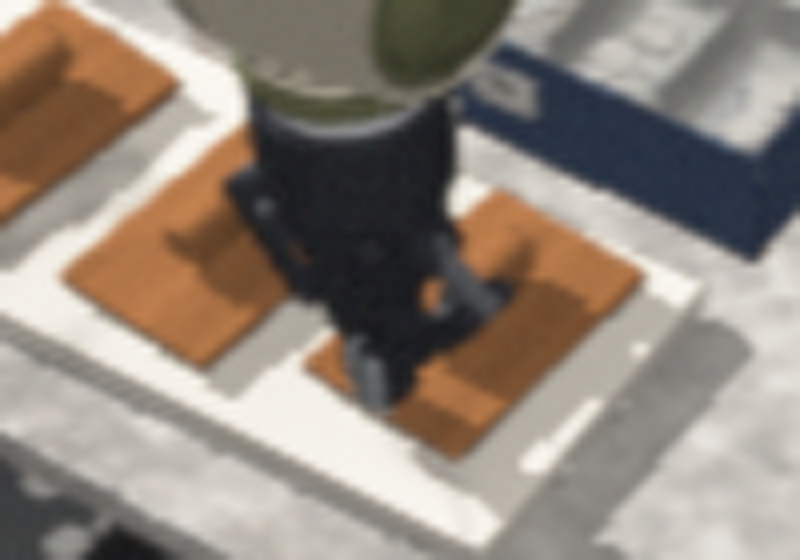

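>>> {"api": "carry_out", "payload": {
  "series": [
    [0,[-2,0,1],0],
    [0,[-2,0,3],0],
    [0,[-2,0,4],0],
    [0,[-2,0,4],0]
  ]
}}

```text
t: 11.73
tcp_pos: [0.4143, 0.0593, -0.005]
orientation: [-0.112, -3.14, 0.0]
wrist_force: [0.4, -0.1, -0.1]
gripper_width: 0.0003
```

>>> {"api": "carry_out", "payload": {
  "series": [
    [0,[0,0,0.5],0],
    [0,[0,0,1],0],
    [0,[0,0,1],0]
  ]
}}

```text
t: 11.98
tcp_pos: [0.4142, 0.0592, -0.006]
orientation: [-0.112, -3.139, -0.0]
wrist_force: [0.4, -0.4, 1.1]
gripper_width: 0.0
```

>>> {"api": "carry_out", "payload": {
  "series": [
    [0,[0,0,0.5],0],
    [0,[0,0,1],0],
    [0,[0,0,1],0]
  ]
}}

```text
t: 12.23
tcp_pos: [0.4143, 0.0592, -0.007]
orientation: [-0.112, -3.14, -0.0]
wrist_force: [1.0, 1.0, 0.1]
gripper_width: 0.0001
```

```bash
python3 - <<'E'
from h import *
s=bot.get_state();print(s["tcp_pos"],s["wrist_force"])
im=eyes.snapshot("wrist");crop(im,200,150,440,320,3,"pics/w12.png")
crop(eyes.snapshot("scene"),230,170,330,240,8,"pics/s12.png")
E
```

```text
[ 0.41432027  0.05920432 -0.00695467] [1.02648516 0.9658036  0.05170454]
```

View pics/w12.png

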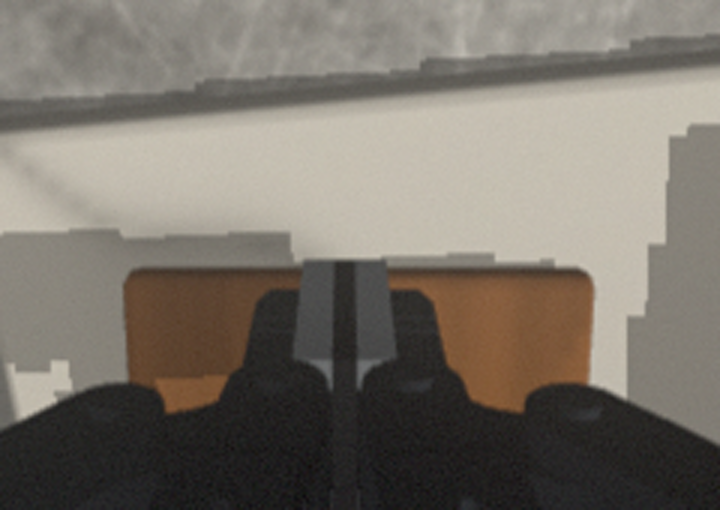

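View pics/s12.png

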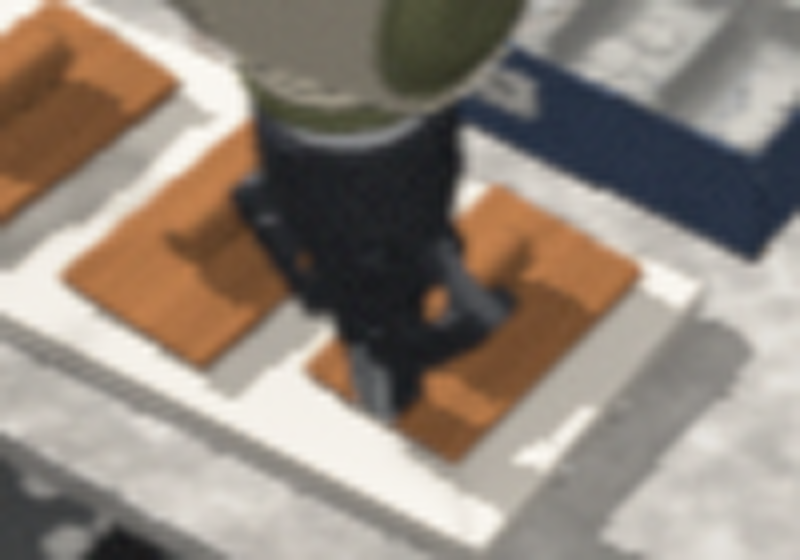

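>>> {"api": "carry_out", "payload": {
  "series": [
    [0,[0,0,0.5],0],
    [0,[0,0,1],0],
    [0,[0,0,1.5],0],
    [0,[0,0,1.5],0]
  ]
}}

```text
t: 12.67
tcp_pos: [0.4143, 0.0592, -0.0085]
orientation: [-0.112, -3.139, -0.0]
wrist_force: [0.8, -0.6, 0.5]
gripper_width: -0.0
```

>>> {"api": "carry_out", "payload": {
  "series": [
    [0,[0,0,0.5],0],
    [0,[0,0,1],0],
    [0,[0,0,1],0]
  ]
}}

```text
t: 12.92
tcp_pos: [0.4144, 0.0592, -0.0091]
orientation: [0.112, 3.139, -0.0]
wrist_force: [-1.6, -0.1, 6.8]
gripper_width: 0.0001
```

>>> {"api": "carry_out", "payload": {
  "series": [
    [0,[0,0,0.5],0],
    [0,[0,0,1],0],
    [0,[0,0,1],0]
  ]
}}

```text
t: 13.17
tcp_pos: [0.4145, 0.0592, -0.0094]
orientation: [0.111, 3.139, -0.0]
wrist_force: [-6.2, -0.1, 19.9]
gripper_width: 0.0001
```

```bash
python3 - <<'E'
from h import *
s=bot.get_state();print(s["tcp_pos"],s["wrist_force"])
im=eyes.snapshot("wrist");crop(im,200,150,440,320,3,"pics/w13.png")
crop(eyes.snapshot("scene"),230,170,330,240,8,"pics/s13.png")
E
```

```text
[ 0.41448541  0.05920167 -0.0094093 ] [-6.22762893 -0.07581764 19.87477876]
```

View pics/w13.png

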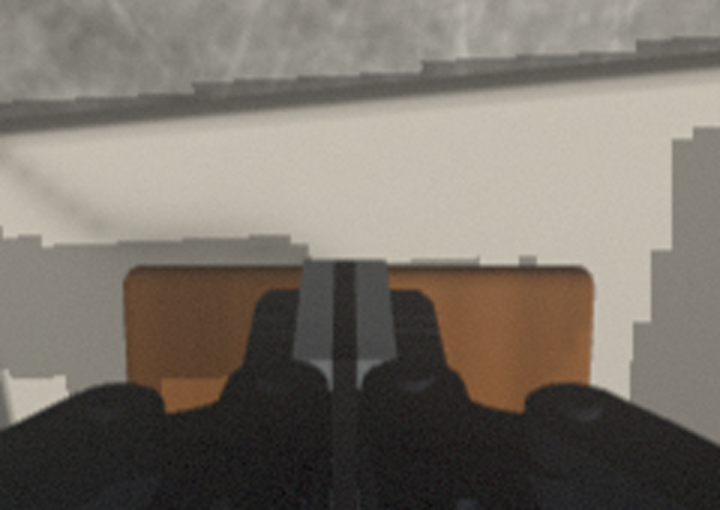

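View pics/s13.png

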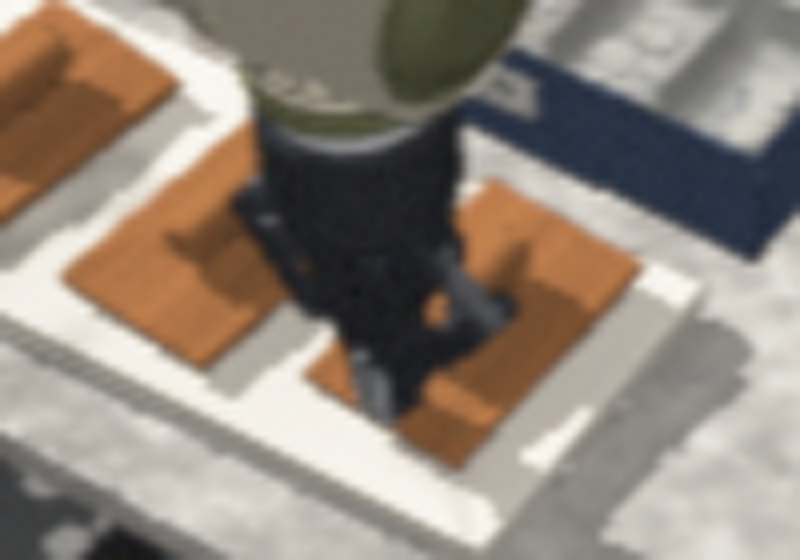

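>>> {"api": "carry_out", "payload": {
  "series": [
    [0,[0,0,-3],0],
    [0,[0,0,-15],0],
    [0,[0,0,-40],0],
    [0,[0,0,-70],0],
    [0,[0,25,-95],0],
    [0,[0,60,-105],0],
    [0,[-10,90,-105],0],
    [0,[-10,90,-105],0],
    [0,[-10,90,-105],0],
    [0,[-10,90,-105],0]
  ]
}}

```text
t: 14.1
tcp_pos: [0.4303, 0.148, 0.0942]
orientation: [-0.111, -3.139, 0.0]
wrist_force: [-1.3, -1.0, 0.1]
gripper_width: 0.0001
```

```bash
python3 - <<'E'
from h import *
s=bot.get_state();print(s["tcp_pos"],s["orientation"],s["wrist_force"])
im=eyes.snapshot("wrist");cv2.imwrite("pics/w14.png",im[:,:,::-1])
im=eyes.snapshot("top");crop(im,170,195,320,270,5,"pics/t14.png")
E
```

```text
[0.43029721 0.14795766 0.09419269] [-1.11451148e-01 -3.13863522e+00  4.30403306e-04] [-1.31558805 -1.00279652  0.10230581]
```

View pics/w14.png

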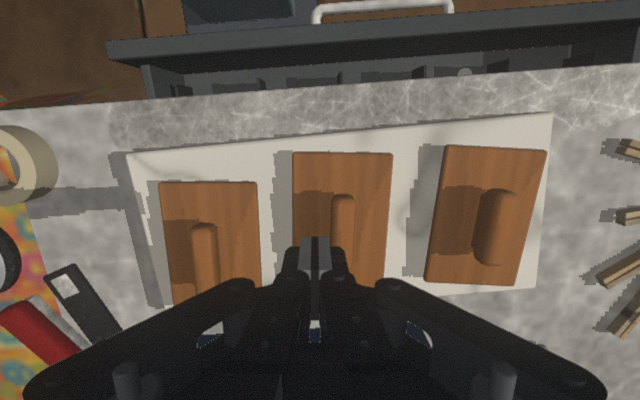

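View pics/t14.png

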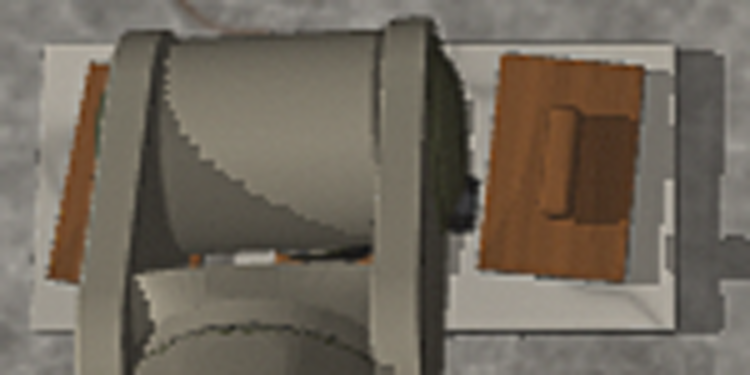

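```bash
python3 - <<'E'
from h import *
s=bot.get_state();T=wristT(s)
im=cv2.imread("pics/w14.png")[:,:,::-1];crop(im,140,160,300,310,5,"pics/w14z.png")
q=p2w("wrist",[(158,182),(257,181),(262,288)],.033,T);print(q.round(4))
q=p2w("wrist",[(190,226),(217,225),(194,290),(223,280)],.059,T);print(q.round(4))
print("top handle",p2w("top",np.array([(553,105),(580,108),(566,218),(540,215)])/5-.4+[170,195],.059).round(4))
E
```

```text
[[0.4062 0.0228 0.033 ]
 [0.4112 0.1018 0.033 ]
 [0.507  0.0944 0.033 ]]
[[0.4363 0.0533 0.059 ]
 [0.437  0.0734 0.059 ]
 [0.4895 0.0469 0.059 ]
 [0.4824 0.071  0.059 ]]
top handle [[0.4971 0.0609 0.059 ]
 [0.4958 0.0464 0.059 ]
 [0.4366 0.052  0.059 ]
 [0.4379 0.0658 0.059 ]]
```

View pics/w14z.png

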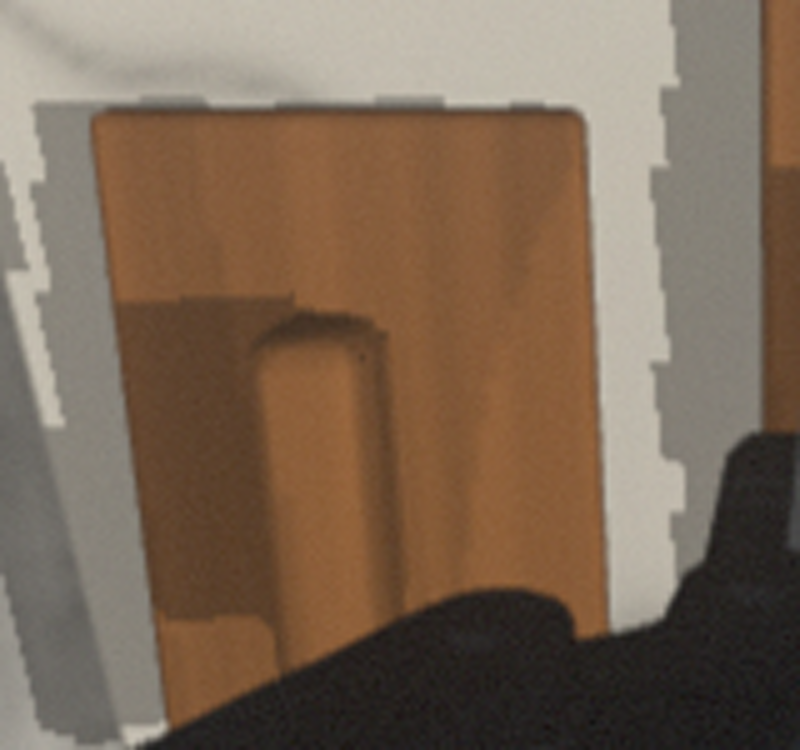

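```bash
python3 - <<'E'
from h import *
plan(.4675,.058,.045,-4); plan(.4675,.058,0,-4)
E
```

```text
shift mm [-43.5 -86.5  49.3] twist -0.2 cur yaw -4.2 tilt [-8.e-04 -2.e-04 -1.e+00]
shift mm [-43.5 -86.5  94.3] twist -0.2 cur yaw -4.2 tilt [-8.e-04 -2.e-04 -1.e+00]
```

>>> {"api": "carry_out", "payload": {
  "series": [
    [85,[-15,-30,0],0],
    [85,[-30,-60,0],0],
    [85,[-43,-86,0],0],
    [85,[-43,-86,10],0],
    [85,[-43,-86,25],0],
    [85,[-43,-86,40],0],
    [85,[-43,-86,50],0],
    [85,[-43,-86,50],0],
    [85,[-43,-86,50],0]
  ]
}}

```text
t: 14.95
tcp_pos: [0.4673, 0.0591, 0.0446]
orientation: [-0.113, -3.139, -0.0]
wrist_force: [-0.5, 0.1, 0.2]
gripper_width: 0.0851
```

```bash
python3 - <<'E'
from h import *
s=bot.get_state();print(s["gripper_width"]);plan(.4675,.058,0,-4)
im=eyes.snapshot("wrist");cv2.imwrite("pics/w15.png",im[:,:,::-1])
crop(eyes.snapshot("scene"),230,150,350,240,6,"pics/s15.png")
E
```

```text
0.08514890773584137
shift mm [-0.3 -1.1 44.6] twist -0.1 cur yaw -4.1 tilt [-7.e-04  1.e-04 -1.e+00]
```

View pics/w15.png

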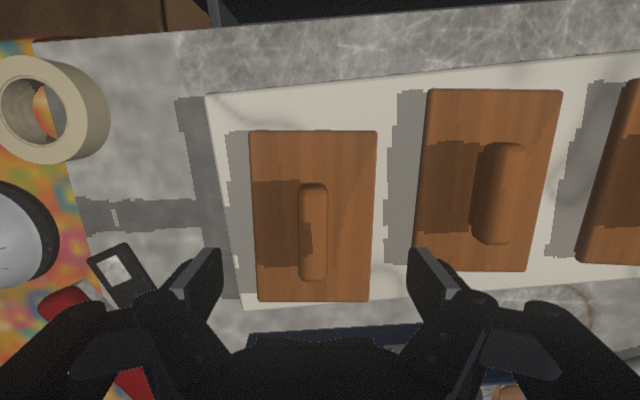

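View pics/s15.png

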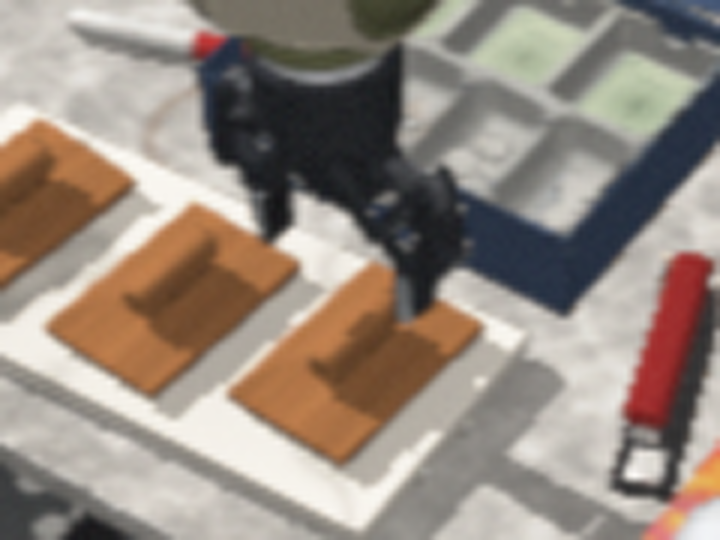

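```bash
python3 - <<'E'
from h import *
s=bot.get_state();T=wristT(s)
q=p2w("wrist",[(299,185),(326,185),(299,280),(326,280),(312.7,232)],.059,T);print(q.round(4))
q=p2w("wrist",[(249,131),(377,131),(369,301),(258,302)],.033,T);print(q.round(4),q.mean(0))
print(w2p("wrist",[[.4675,.058,.059],[.4669,.0556,.059]],T))
E
```

```text
[[0.4379 0.0517 0.059 ]
 [0.439  0.0666 0.059 ]
 [0.4965 0.0467 0.059 ]
 [0.4976 0.0629 0.059 ]
 [0.4662 0.0572 0.059 ]]
[[0.4079 0.0224 0.033 ]
 [0.4135 0.1003 0.033 ]
 [0.5316 0.0924 0.033 ]
 [0.5267 0.0135 0.033 ]] [0.46992577 0.05716778 0.033     ]
[[314.24405269 234.02080063]
 [310.02507424 233.33425887]]
```

>>> {"api": "carry_out", "payload": {
  "series": [
    [85,[-1,-2,10],0],
    [85,[-1,-2,25],0],
    [85,[-1,-2,38],0],
    [85,[-1,-2,44],0],
    [85,[-1,-2,44],0],
    [85,[-1,-2,44],0]
  ]
}}

```text
t: 15.55
tcp_pos: [0.4685, 0.0573, 0.0007]
orientation: [0.112, 3.139, -0.0]
wrist_force: [0.8, -0.0, 0.4]
gripper_width: 0.0856
```

```bash
python3 - <<'E'
from h import *
s=bot.get_state();print(s["tcp_pos"],s["wrist_force"])
im=eyes.snapshot("wrist");cv2.imwrite("pics/w16.png",im[:,:,::-1])
crop(eyes.snapshot("scene"),230,150,350,240,6,"pics/s16.png")
E
```

```text
[0.46851697 0.05733072 0.00073557] [ 0.84983387 -0.02939978  0.38962549]
```

View pics/w16.png

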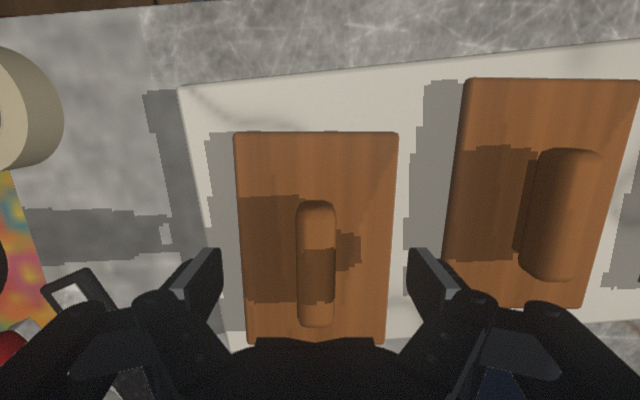

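View pics/s16.png

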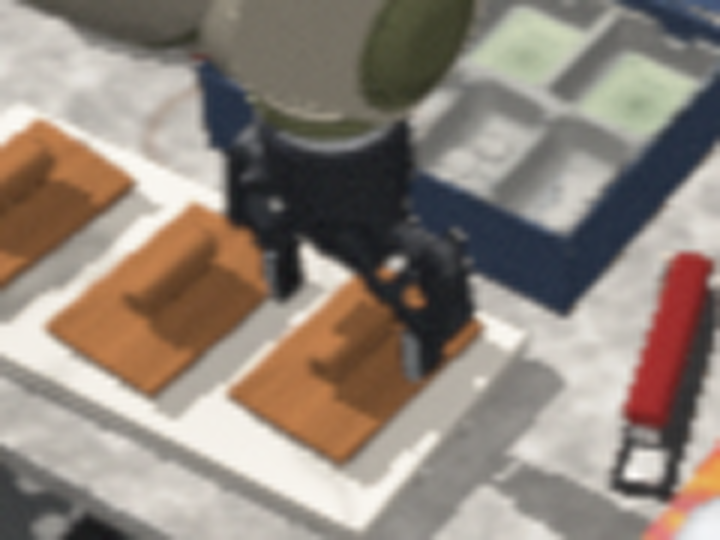

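>>> {"api": "carry_out", "payload": {
  "series": [
    [50,[0,0,0],0],
    [30,[0,0,0],0],
    [10,[0,0,0],0],
    [0,[0,0,0],0],
    [0,[0,0,0],0],
    [0,[0,0,0],0],
    [0,[0,0,0],0],
    [0,[0,0,0],0]
  ]
}}

```text
t: 16.32
tcp_pos: [0.4686, 0.0574, 0.0009]
orientation: [0.112, 3.139, -0.0]
wrist_force: [-0.1, 0.7, 4.2]
gripper_width: 0.0168
```

```bash
python3 - <<'E'
from h import *
s=bot.get_state();print(s["tcp_pos"],s["wrist_force"],s["gripper_width"])
im=eyes.snapshot("wrist");cv2.imwrite("pics/w17.png",im[:,:,::-1])
E
```

```text
[0.46863826 0.05735471 0.00089339] [-0.05036312  0.66845366  4.23506675] 0.016844729591242003
```

View pics/w17.png

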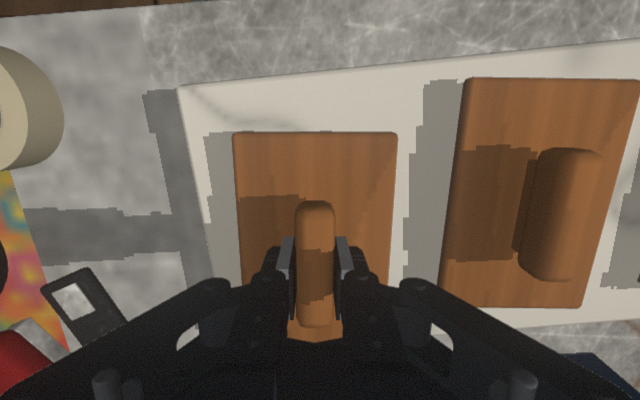

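>>> {"api": "carry_out", "payload": {
  "series": [
    [0,[0,0,-2],0],
    [0,[0,0,-5],0],
    [0,[0,0,-10],0],
    [0,[0,0,-20],0],
    [0,[0,0,-20],0],
    [0,[0,0,-20],0]
  ]
}}

```text
t: 16.87
tcp_pos: [0.4687, 0.0573, 0.0213]
orientation: [0.112, 3.138, -0.0]
wrist_force: [0.5, 0.8, -1.4]
gripper_width: 0.0168
```

```bash
python3 - <<'E'
from h import *
s=bot.get_state();print(s["tcp_pos"],s["wrist_force"],s["gripper_width"])
im=eyes.snapshot("wrist");cv2.imwrite("pics/w18.png",im[:,:,::-1])
crop(eyes.snapshot("scene"),230,130,390,250,5,"pics/s18.png")
E
```

```text
[0.46874743 0.05728829 0.02126542] [ 0.51028096  0.83029677 -1.42563331] 0.016781401539561137
```

View pics/w18.png

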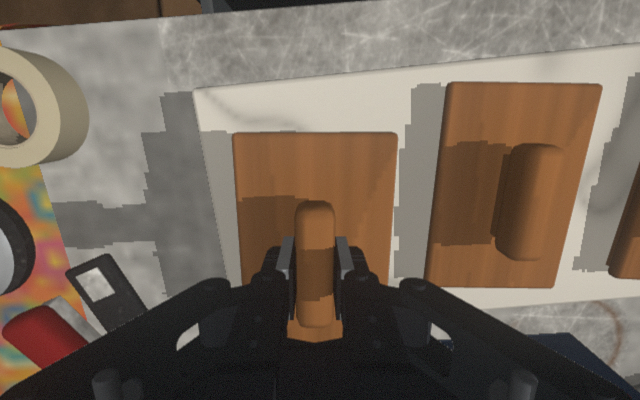

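View pics/s18.png

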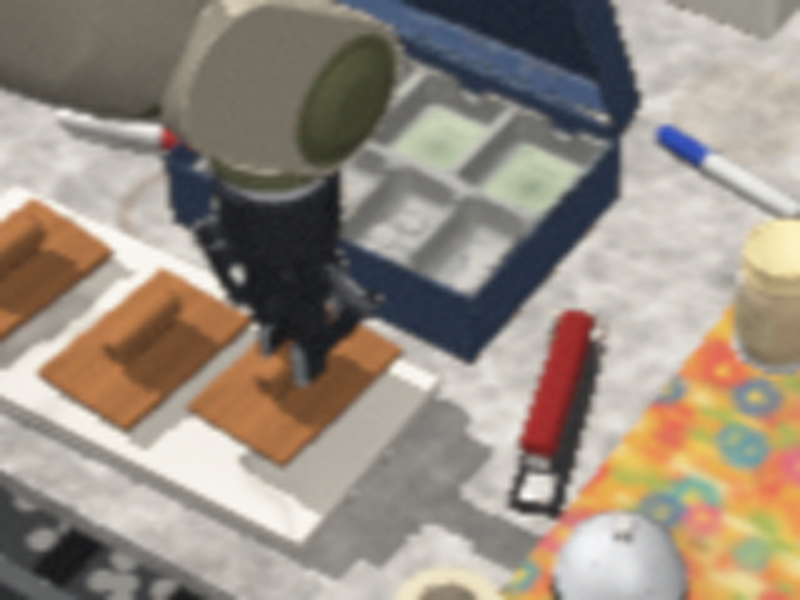

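```bash
python3 - <<'E'
from h import *
im=cv2.imread("pics/scene0.png")[:,:,::-1];crop(im,360,230,450,305,8,"pics/s_tr.png")
plan(.4773,-.3427,.130,-11.5)
print(p2w("top",[(412,158),(365,155),(368,240)],0))
E
```

```text
shift mm [ -37.5 -398.4 -109.4] twist 7.4 cur yaw -4.1 tilt [-0. -0. -1.]
[[ 0.68346394 -0.31047658  0.        ]
 [ 0.68881129 -0.17427655  0.        ]
 [ 0.4430647  -0.18275351  0.        ]]
```

View pics/s_tr.png

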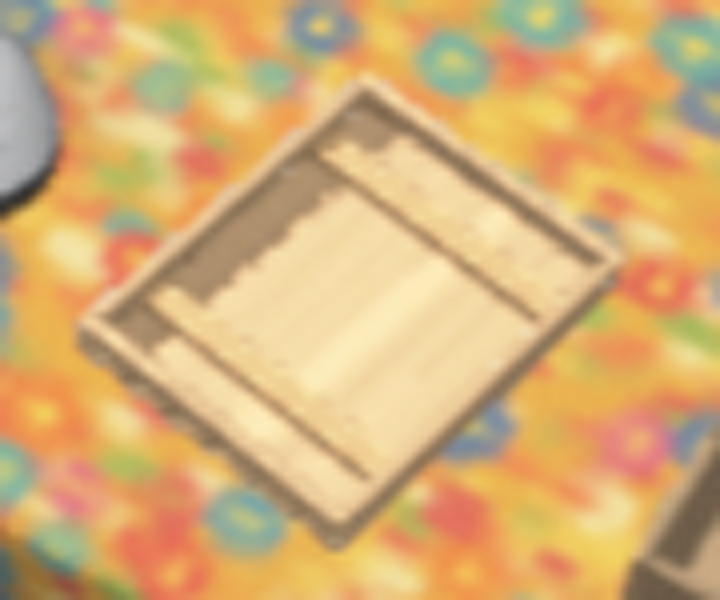

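```bash
python3 - <<'E'
from h import *
print(rect("scene",np.array([(365,76),(626,260),(337,538),(78,322)])/8-.44+[360,230],.020))
E
```

```text
(array([ 0.4775119 , -0.34151764]), np.float64(-12.361669719209027), np.float64(-12.960374865987514), np.float64(0.16277842628082936), np.float64(0.12177473767021749))
```

>>> {"api": "carry_out", "payload": {
  "series": [
    [0,[0,0,-20],0],
    [0,[0,0,-45],0],
    [0,[0,0,-70],0],
    [0,[0,-5,-95],0],
    [0,[-2,-20,-109],0],
    [0,[-4,-45,-109],0.5],
    [0,[-7,-72,-109],1],
    [0,[-9,-99,-109],1.5],
    [0,[-12,-126,-109],2],
    [0,[-14,-153,-109],2.5],
    [0,[-17,-180,-109],3],
    [0,[-19,-207,-109],3.5]
  ]
}}

```text
t: 17.97
tcp_pos: [0.4722, -0.1517, 0.1292]
orientation: [-0.209, -3.134, -0.001]
wrist_force: [-0.0, 0.4, -1.8]
gripper_width: 0.0165
```

```bash
python3 - <<'E'
from h import *
s=bot.get_state();print(s["tcp_pos"],s["wrist_force"],s["gripper_width"]);plan(.4773,-.3427,.130,-11.5)
E
```

```text
[ 0.47223448 -0.15173787  0.12923004] [-0.00478428  0.41821196 -1.8430665 ] 0.016532025947849888
shift mm [ -30.3 -188.6   -0.9] twist 3.9 cur yaw -7.6 tilt [-6.e-04  4.e-04 -1.e+00]
```

>>> {"api": "carry_out", "payload": {
  "series": [
    [0,[-5,-27,0],0.5],
    [0,[-9,-54,0],1],
    [0,[-13,-81,0],2],
    [0,[-17,-108,0],3],
    [0,[-21,-135,0],4],
    [0,[-26,-162,0],4.4],
    [0,[-30,-183,0],4.4],
    [0,[-30,-188,0],4.4],
    [0,[-30,-188,0],4.4],
    [0,[-30,-188,0],4.4],
    [0,[-30,-188,0],4.4]
  ]
}}

```text
t: 18.88
tcp_pos: [0.4775, -0.3396, 0.1295]
orientation: [-0.326, -3.124, -0.001]
wrist_force: [-0.3, -0.3, -1.6]
gripper_width: 0.0172
```

```bash
python3 - <<'E'
from h import *
s=bot.get_state();print(s["tcp_pos"],s["wrist_force"],s["gripper_width"]);plan(.4774,-.342,.0,-12)
im=eyes.snapshot("wrist");cv2.imwrite("pics/w20.png",im[:,:,::-1])
crop(eyes.snapshot("scene"),330,150,490,270,5,"pics/s20.png")
E
```

```text
[ 0.47754606 -0.33960823  0.12947187] [-0.25869445 -0.25126277 -1.64812922] 0.017222789730365864
shift mm [ -0.4  -2.4 129.5] twist 0.1 cur yaw -11.9 tilt [-3.e-04  7.e-04 -1.e+00]
```

View pics/w20.png

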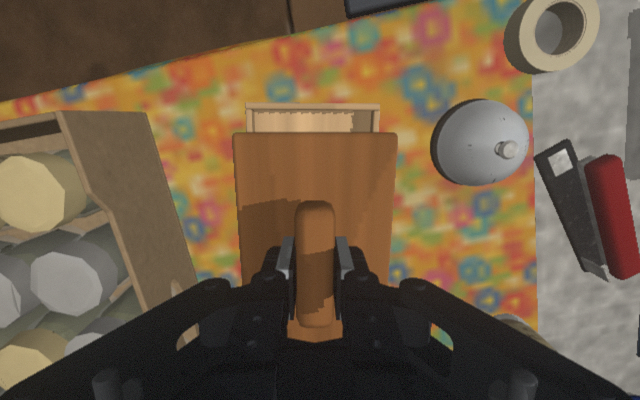

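View pics/s20.png

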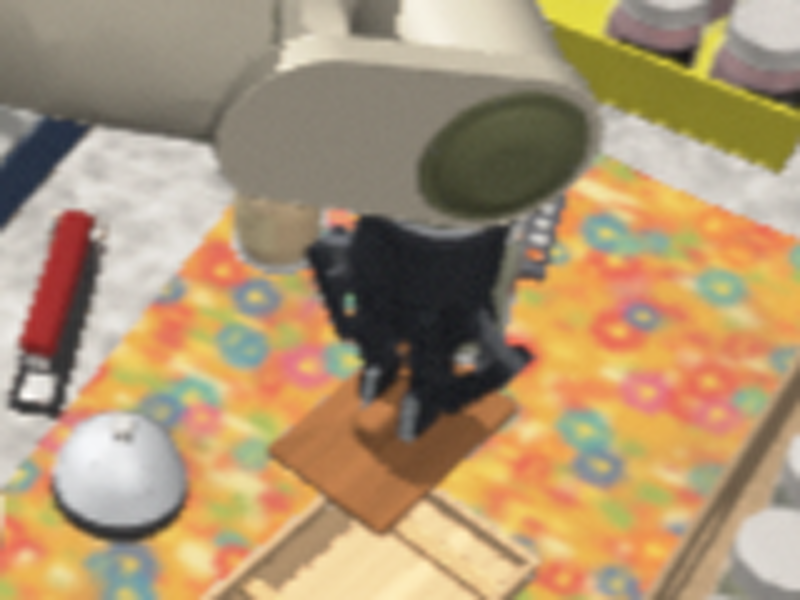

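```bash
python3 - <<'E'
from h import *
s=bot.get_state();T=wristT(s)
q=p2w("wrist",[(246.5,104),(381,104)],.020,T);print(q,np.linalg.norm(q[0]-q[1]),np.degrees(np.arctan2(q[1][0]-q[0][0],q[1][1]-q[0][1])))
m=q.mean(0);a=np.radians(-12);print(m[:2]+.081*np.array([np.cos(a),np.sin(a)]))
zl=s["tcp_pos"][2]+.0193+.013
q=p2w("wrist",[(234,133),(397,133)],zl,T);print(q,np.degrees(np.arctan2(q[1][0]-q[0][0],q[1][1]-q[0][1])));m=q.mean(0);print(m[:2]+.06*np.array([np.cos(a),np.sin(a)]))
for z in (.06,.10): print(p2w("wrist",[(150,112),(200,290)],z,T))
E
```

```text
[[ 0.39055346 -0.38463111  0.02      ]
 [ 0.41559601 -0.26656555  0.02      ]] 0.12069219106592839 11.975360972021102
[ 0.48230469 -0.34243918]
[[ 0.41245572 -0.36572647  0.16202168]
 [ 0.42835741 -0.29077679  0.16202168]] 11.97852726625879
[ 0.47909542 -0.34072633]
[[ 0.38368341 -0.45179266  0.06      ]
 [ 0.5414923  -0.46114812  0.06      ]]
[[ 0.38822074 -0.43189899  0.1       ]
 [ 0.52084593 -0.43976147  0.1       ]]
```

>>> {"api": "carry_out", "payload": {
  "series": [
    [0,[-1,-1.5,20],0],
    [0,[-1,-1.5,45],0],
    [0,[-1,-1.5,70],0],
    [0,[-1,-1.5,95],0],
    [0,[-1,-1.5,112],0],
    [0,[-1,-1.5,120],0],
    [0,[-1,-1.5,120],0],
    [0,[-1,-1.5,120],0]
  ]
}}

```text
t: 19.65
tcp_pos: [0.4786, -0.3425, 0.0104]
orientation: [0.327, 3.124, -0.001]
wrist_force: [-0.2, 0.4, -1.5]
gripper_width: 0.017
```

```bash
python3 - <<'E'
from h import *
s=bot.get_state();print(s["tcp_pos"],s["wrist_force"],s["gripper_width"]);plan(.4774,-.342,.0,-12)
im=eyes.snapshot("wrist");cv2.imwrite("pics/w21.png",im[:,:,::-1])
crop(eyes.snapshot("scene"),340,210,460,310,6,"pics/s21.png")
E
```

```text
[ 0.47858488 -0.34246161  0.01040776] [-0.22755987  0.35001375 -1.53150342] 0.01702208210815231
shift mm [ 1.3  0.2 10.4] twist 0.0 cur yaw -12.0 tilt [ 6.e-04 -7.e-04 -1.e+00]
```

View pics/w21.png

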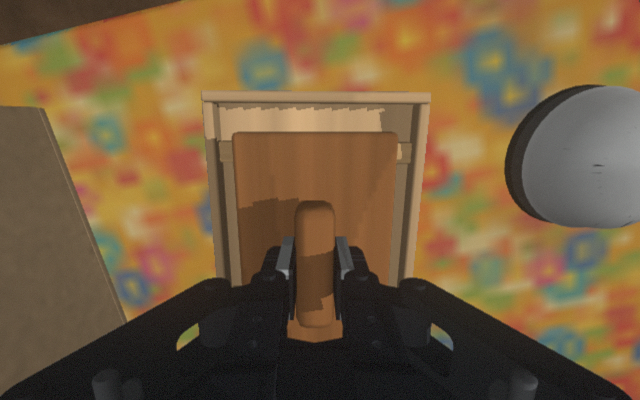

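View pics/s21.png

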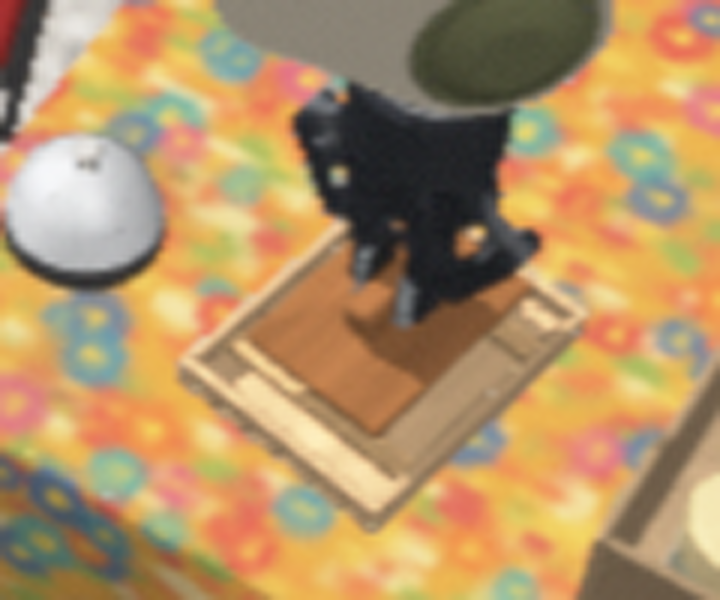

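```bash
python3 - <<'E'
from h import *
s=bot.get_state();T=wristT(s);M=R.from_rotvec(s["orientation"]).as_matrix()
q=p2w("wrist",[(203,94),(430,95)],.020,T); l=p2w("wrist",[(233,134),(397,134)],.0427,T)
print(((q-s["tcp_pos"])@M*1000).round(1),((l-s["tcp_pos"])@M*1000).round(1))
E
```

```text
[[ 77.3 -59.7  -9. ]
 [ 76.6  59.8  -9.1]] [[ 57.9 -39.6 -31.7]
 [ 57.9  37.9 -31.8]]
```

>>> {"api": "carry_out", "payload": {
  "series": [
    [0,[-1,0,6],0],
    [0,[-1,0,12],0],
    [0,[-1,0,16],0],
    [0,[-1,0,18],0],
    [0,[-1,0,18],0],
    [0,[-1,0,18],0]
  ]
}}

```text
t: 20.25
tcp_pos: [0.4791, -0.3427, -0.0085]
orientation: [-0.328, -3.124, -0.0]
wrist_force: [0.3, -0.6, -1.5]
gripper_width: 0.0167
```

>>> {"api": "carry_out", "payload": {
  "series": [
    [0,[0,0,0.5],0],
    [0,[0,0,1],0],
    [0,[0,0,1],0]
  ]
}}

```text
t: 20.5
tcp_pos: [0.4791, -0.3427, -0.0093]
orientation: [0.328, 3.124, -0.0]
wrist_force: [-0.7, 0.0, -1.1]
gripper_width: 0.0168
```

>>> {"api": "carry_out", "payload": {
  "series": [
    [0,[0,0,0.5],0],
    [0,[0,0,1],0],
    [0,[0,0,1],0]
  ]
}}

```text
t: 20.75
tcp_pos: [0.4792, -0.3427, -0.0101]
orientation: [0.328, 3.124, -0.0]
wrist_force: [-1.1, 0.4, 2.4]
gripper_width: 0.0166
```

>>> {"api": "carry_out", "payload": {
  "series": [
    [0,[0,0,0.5],0],
    [0,[0,0,0.5],0],
    [0,[0,0,0.5],0]
  ]
}}

```text
t: 21.0
tcp_pos: [0.4792, -0.3428, -0.0101]
orientation: [0.328, 3.124, -0.0]
wrist_force: [-3.2, 2.9, 6.7]
gripper_width: 0.0166
```

```bash
python3 - <<'E'
from h import *
im=eyes.snapshot("wrist");cv2.imwrite("pics/w22.png",im[:,:,::-1])
crop(eyes.snapshot("scene"),340,210,460,310,6,"pics/s22.png")
E
```

```text
(no output)
```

View pics/w22.png

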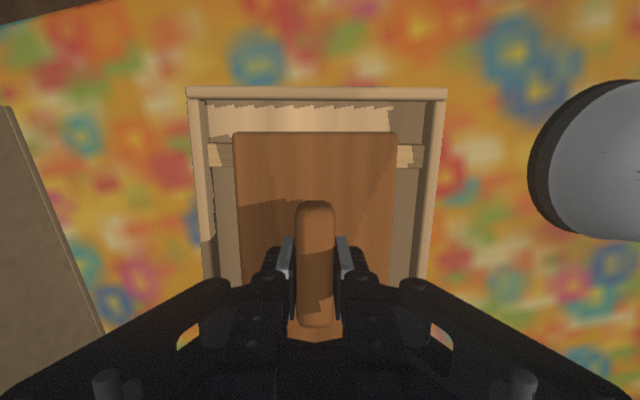

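View pics/s22.png

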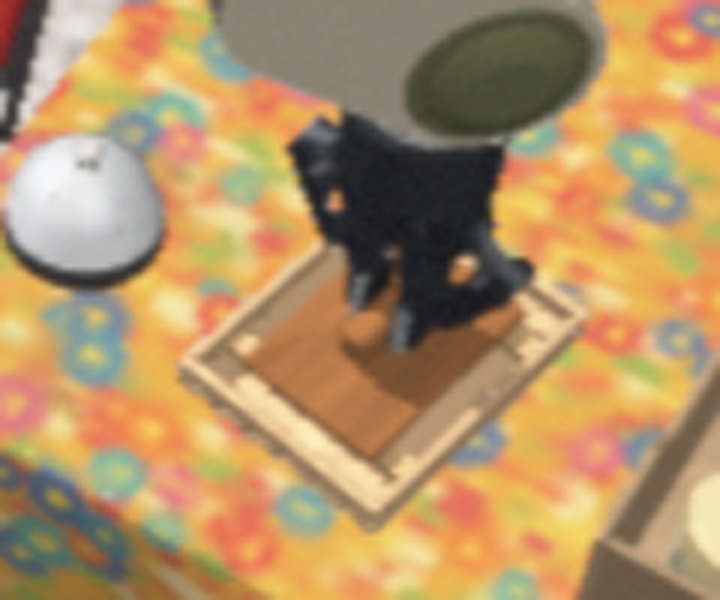

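>>> {"api": "carry_out", "payload": {
  "series": [
    [20,[0,0,0],0],
    [28,[0,0,0],0],
    [36,[0,0,0],0],
    [44,[0,0,0],0],
    [48,[0,0,0],0],
    [48,[0,0,0],0],
    [48,[0,0,0],0],
    [48,[0,0,0],0]
  ]
}}

```text
t: 21.77
tcp_pos: [0.4791, -0.3427, -0.0109]
orientation: [0.328, 3.124, -0.0]
wrist_force: [0.2, -0.7, -0.2]
gripper_width: 0.0478
```

>>> {"api": "carry_out", "payload": {
  "series": [
    [48,[0,0,-10],0],
    [48,[0,0,-30],0],
    [48,[0,0,-55],0],
    [48,[0,0,-85],0],
    [48,[0,0,-115],0],
    [48,[0,0,-140],0],
    [48,[20,0,-150],0],
    [48,[50,0,-150],0],
    [48,[80,0,-150],0],
    [48,[100,0,-150],0],
    [48,[100,0,-150],0],
    [48,[100,0,-150],0]
  ]
}}

```text
t: 22.77
tcp_pos: [0.3811, -0.3221, 0.1402]
orientation: [0.329, 3.123, -0.002]
wrist_force: [1.0, -0.3, 0.4]
gripper_width: 0.0481
```

```bash
python3 - <<'E'
from h import *
s=bot.get_state();print(s["t"],s["tcp_pos"],s["wrist_force"],s["gripper_width"])
im=eyes.snapshot("wrist");cv2.imwrite("pics/w23.png",im[:,:,::-1])
crop(eyes.snapshot("scene"),340,210,460,310,6,"pics/s23.png")
cv2.imwrite("pics/t23.png",eyes.snapshot("top")[:,:,::-1])
E
```

```text
22.7667 [ 0.38111299 -0.32212182  0.14018795] [ 1.00139552 -0.25558013  0.36062954] 0.048052888968782306
```

View pics/w23.png

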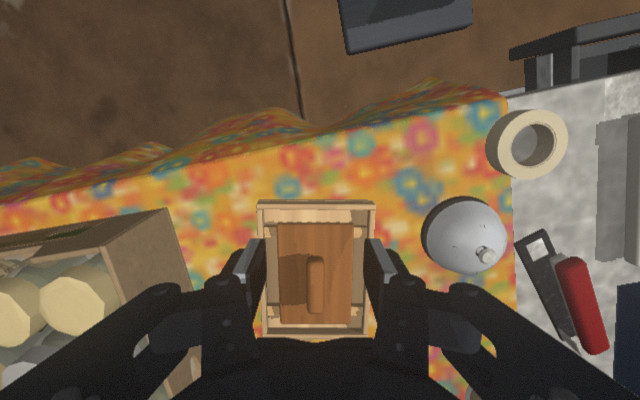

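View pics/s23.png

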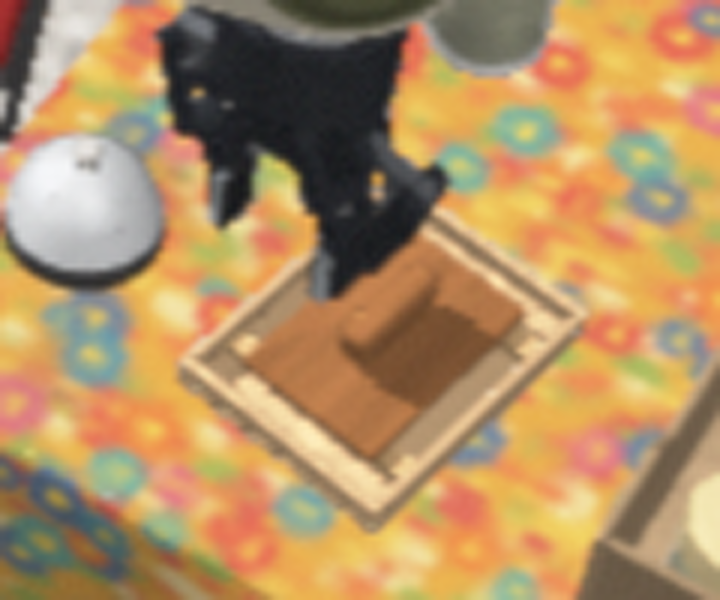

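View pics/t23.png

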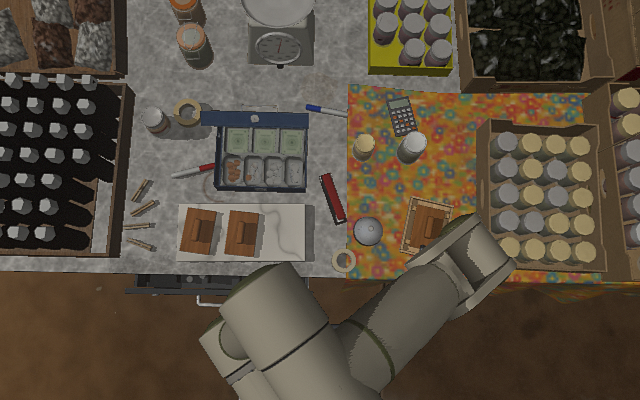

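```bash
python3 - <<'E'
from h import *
a=cv2.imread("pics/top0.png").astype(int);b=cv2.imread("pics/t23.png").astype(int)
d=np.abs(a-b).max(2);print("slab lids region diff>40:",(d[200:262,175:262]>40).sum(),"bystanders:",(d[90:200,130:470]>40).sum(), (d[215:275,330:385]>40).sum())
print(order.finish_job())
E
```

```text
slab lids region diff>40: 0 bystanders: 12 0
the job is handed in; nothing more can be done
None
```

The warped lid is in the returns tray, and I handed the job in at about 22.9 s of the 64 s allowed. No verdict was reported.

- **Finding the warped lid:** I pressed near the robot-side end of each lid in turn.
  - The left and middle lids stopped the tool at the same height and held level under about 22 N and 28 N.
  - The right-hand lid (nearest the tray) gave way under about 1 N. Its end tipped down about 4 mm and its far end rose before it met the slab, so it is the warped one.
- **Placing it:** I gripped that lid by its handle and carried it level to the tray. I lowered it until it touched the battens at the expected height, with under 7 N of contact force, then let go and backed away.
- **Final checks:** The last pictures show the lid level, right way up and lengthwise across both battens, inside the walls. Comparing the top view with the first picture, the two sound lids had no changed pixels. The area with the jars and other things behind the slab had 12 changed pixels, which I took as noise; I did not look at where they were.
- **A disagreement:** The shut fingertips end about 38 mm short of the stated tool point. It showed in the wrist and scene cameras and in the contact heights. I used the measured value for pressing, gripping and placing.
- **Small mismatch:** The tray's position differed by up to 5 mm between cameras, so I aimed between the estimates. The lid still covers both battens.

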